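# Register a gilded panel against the fence and flip stop

### The arm

A 7-joint arm with a two-finger parallel gripper is mounted at the origin on the work surface. World frame = base frame: x ahead of the robot, y to its left, z up, the work surface at z = 0. Lengths are in m, angles in degrees, forces in N, time in s.
With the tool pointing down it reaches from about 0.425 to 1.025 m from the base axis. Payload 9.4 kg.
Tool frame: the origin (TCP) lies midway between the tips of the shut fingers; the grasp point (between the pads) lies 19 mm behind it; z points along the fingers, x is the direction in which the jaws open and shut, and the axes are right-handed (so a half turn about z gives the same grasp; the last joint's range is limited). The gripper opens to 85 mm and grips with 20 to 120 N. Pads are 22 mm wide; open, the fingers measure 114 mm over their backs; the gripper's body (76 mm by 85 mm) begins 54 mm behind the grasp point. The pads swing forward as they close: fully open they stand 13 mm farther back than shut.
Start: joints at [-71.717, 34.337, -0.143, 91.639, 0.103, 54.024, -4.572], TCP at [0.28, 0.669, 0.231] pointing down, gripper open.
Joint ranges: [-147.43, 147.43], [-19.82, 112.94], [-74.19, 73.91], [6.32, 146.72], [-59.91, 239.91], [6.04, 106.73], [-150.56, 150.56]. Speed limits (degrees/s): [127.2, 127.2, 172.46, 172.46, 180, 180, 180].

### API

Orientations are given as [roll, pitch, yaw] about the fixed x, y, z axes, in that order (R = Rz(yaw) Ry(pitch) Rx(roll)).
In Python, from bench import robot gives the robot as it stands.
- The arm moves only by the tool step_arm, never from a script. Its argument "series" is a list of rows, each an object with "slide": the shift along the tool's x, y, z in mm, a list of three; "twist": the turn about the tool's z in rad; "gripper": the closure in counts, from 0 (fully open) to 255 (shut). A call has 1 to 10 rows; each row shifts and turns the commanded pose from where the row before left it, along the tool's axes as they then stand; what a row does not reach is not made up. A row lasts 1/12 s, in which the tool goes at most 41.7 mm and 7.16 degrees, less where a joint would pass 70% of its speed; a pose out of reach is approached as far as the arm can. A call with a gripper value outside its range is refused whole. The fingers move at their own pace and stop on an object; "force" is the grip in N (left out, the last holds). Time passes only in rows, so rows that do not move let the fingers close. It gives the time, the measured TCP pose, the force and the opening at its end, in the units of the state.
- robot.get_obs(): the state, without advancing time (a new reading comes with each control period).
- robot.grab_frame(name): name is "scene" or "top"; returns (picture, depth): 480x640x3 uint8, red, green, blue; 480x640 float32, m along the optical axis (not along the pixel's ray), 0 where there is no reading.
- robot.camera_params(name): a dict with "fx", "fy", "cx", "cy" (pixels), "k1" (the pictures are not rectified: a ray, as slopes to the right and down, at radius r is drawn at 1 + k1 r^2 times it, then the intrinsics apply), "eye" and "attitude" of the camera in the world. Camera axes: x right, y down, z forward; pixel columns grow to the right and rows downward; lengths in m; the calibration is good to about 2 mm. A picture is of the moment at which its call begins. camera_params takes no time and is no camera call.
- robot.hand_in(): hands the job in, once; it reports no verdict.
The state is a dict: "t": time; "joint_positions": joint angles; "qd": joint speeds; "joint_efforts": joint torques, N m; "ee_pos": TCP position; "eef_rot": TCP orientation; "force": force on the tool from outside, world axes, zero at the start; "moment": the same for the moment, N m; "gripper_width": finger opening in m.
Only numpy, scipy, OpenCV 4.12 (cv2) and the standard library are available. Lean on these libraries where they do the work, as an engineer would, in place of code of your own. Each camera call takes 0.05 s, during which the arm holds its last target.

### The job

Set the black gilt-framed panel up for machining on the perforated bench: push the fence's red raised flip stop over towards you so that it drops down in front of the fence, then push the panel along the bench until its long side lies flush against the fence and its end meets the lowered stop. Just push the panel along: do not pick it up, tip it or touch its gilding, and leave the other things on the bench where they lie.

Things in the scene. Friction and masses are not known exactly. Their poses are not given: they have to be found in the camera images.
- fence: aluminium bench fence, fixed: a bar 22 mm thick, 600 mm long, 48 mm high. Origin on the bench at the middle of its front face (towards the robot). Its x points out of its BACK (away from the robot), y along it to the robot's left, z up; turned up to 0.12 rad about z. Behind it, 262 mm either side of the middle, a clamp foot with a black knob (top 42 mm above the bench).
- stop_corner (a point): the corner that the panel goes into: fixed point on the bench, on the fence's front face, in the plane of the lowered stop arm's steel working face, which looks to -y. Its axes are those of the fence; the seated panel lies on its -x, -y side.
- stop_pin (a point): centre of the flip stop's hinge pin, fixed, 64 mm above the bench, 4 mm in front of the fence's face; the pin runs along the fence (y). Its dark steel carriage is clamped on top of the fence, spans y -21 to +21 mm from here, top 74 mm above the bench; its rear clamp knob reaches 56 mm behind the fence's front face, below 60 mm height.
- flip_tip (a point): middle of the free end of the red stop arm, a bar 14 mm wide along the fence (centred on stop_pin), 26 mm deep, 58 mm long from the pin. Lowered, it hangs in front of the fence's face to 6 mm above the bench, 2 to 28 mm out from the face. Raised, it stands above the fence, free end about 120 mm above the bench, rear edge up to 35 mm behind the fence's front face.
- stop_arm (a joint): angle of the red stop arm on its pin, rad: 0 = fully down in front of the fence (end stop), 1.57 = level, pointing to the robot's side, 3.4 = tipped right back (end stop). It starts raised and at rest at 2.9 to 3.4. Hinge with little friction, arm 150 g: pushed from behind towards the robot's side, past its balance at about 2.8 and on to about 2.4, it drops to 0 by its own weight.
- panel: black wooden panel lying flat, loose, about 290 g: 96 mm (its x) by 170 mm (its y) and 22 mm thick. The lowest 16 mm are full size; above, the edge steps in by 8 mm. Origin at the centre of its underside. At first turned up to 0.25 rad from the fence, on the robot's side of it, right of the stop. Slides with a few newtons. Either long side may go against the fence.
- panel_mid (a point): centre of the panel, 11 mm above its underside. Seated, it is 48 mm in front of the fence's face and 85 mm to the right of the stop's face.
- gilding: the gilded bead frame on the panel's top, part of the panel: 58 by 132 mm outside, 6 mm wide, standing from 22 to 25 mm above the panel's underside; its outside is 19 mm in from the panel's edges all round. Not to be touched. Origin at the centre of the panel's underside.
- mallet: bystander: mallet with navy head and white faces (104 mm wide, 42 mm high) and a wooden handle reaching 237 mm to -x, lying beyond the fence. Origin under the middle of the head.
- chisel: bystander: chisel lying along its x, red handle 100 mm long to -x, steel blade to +x (122 mm), 26 mm high, right of the work. Origin at the front end of the handle, on the bench.
- pencil: bystander: flat red carpenter's pencil, 185 by 12 by 8 mm, lying along its x, left of the stop on the robot's side of the fence. Origin at its middle, on the bench.
- oak_block: bystander: pale wooden marking block 70 by 45 by 16 mm. Origin at the centre of its underside.
- sanding_block: bystander: cork sanding block 90 by 52 by 30 mm. Origin at the centre of its underside.
- screw_box: bystander: white cardboard box of screws 75 by 62 by 50 mm, 300 g. Origin at the centre of its underside.
Things that resemble listed ones, but are neither listed nor needed, are in the scene too. Of the things that look like the panel, the larger one is meant.

How it is judged:
By the outcome, as a careful person would: the job done as asked, in the order asked, and still so for the second after the job is handed in, with the robot touching nothing.
It also fails if it takes over 64 s, if anything falls off the work surface, if the arm or the gripper's body presses on something with over 40 N, if the wrist force passes 120 N, or if a joint passes its speed limit or range.

## Working session

There is one attempt and no reset: what is moved stays moved. The work goes in short steps, Python scripts to look and compute and a tool call to move; the robot and the scene stay as the last step left them, time stands still between calls to the robot, and variables do not carry over. Pictures are saved under pics/ and viewed, and the job is handed in when it is done.

Besides the shell and the picture viewer there is one more tool, called after "Emit:" as name(argument=value, ...), one argument or row to a line, values as JSON. step_arm: Moves the arm, as the interface text tells. Its arguments: {"type":"object","properties":{"series":{"type":"array","items":{"type":"object","properties":{"slide":{"type":"array","items":{"type":"number"}},"twist":{"type":"number"},"gripper":{"type":"number"}}}},"force":{"type":"number"}},"required":["series"]}

```bash
mkdir -p pics
cat > h.py <<'E'
import numpy as np, cv2
from scipy.spatial.transform import Rotation as R
from bench import robot
def grab(n,tag):
    p,d=robot.grab_frame(n); cv2.imwrite(f'pics/{tag}.png',p[:,:,::-1]); np.savez(f'pics/{tag}.npz',p=p,d=d); return p,d
def cam(n):
    c=robot.camera_params(n); return c
def pose(c):
    a=np.array(c['attitude'],float)
    M=a if a.shape==(3,3) else R.from_euler('xyz',a,degrees=True).as_matrix()
    return M,np.array(c['eye'],float)
def und(c,uv):
    K=np.array([[c['fx'],0,c['cx']],[0,c['fy'],c['cy']],[0,0,1.]])
    return cv2.undistortPoints(np.array(uv,float).reshape(-1,1,2),K,np.array([c['k1'],0,0,0.])).reshape(-1,2)
def on_z(c,uv,z):
    M,e=pose(c); s=und(c,uv); r=np.c_[s,np.ones(len(s))]@M.T
    t=(z-e[2])/r[:,2]; return e+r*t[:,None]
def cloud(c,d):
    M,e=pose(c); v,u=np.mgrid[0:480,0:640]; s=und(c,np.c_[u.ravel(),v.ravel()])
    P=np.c_[s,np.ones(len(s))]*d.ravel()[:,None]
    return (P@M.T+e).reshape(480,640,3)
def proj(c,P):
    M,e=pose(c); q=(np.atleast_2d(P)-e)@M; s=q[:,:2]/q[:,2:]; r2=(s**2).sum(1,keepdims=True); s=s*(1+c['k1']*r2)
    return s*[c['fx'],c['fy']]+[c['cx'],c['cy']]
E
python3 - <<'E'
from h import *
for n in('scene','top'):
    print(cam(n)); grab(n,n+'0')
print(robot.get_obs())
E
```

```text
{'fx': 461.7589482117372, 'fy': 461.7589482117372, 'cx': 322.51238363913467, 'cy': 232.96667573523007, 'k1': -0.07983416704035612, 'eye': array([ 1.12899582, -0.39472727,  0.60590378]), 'attitude': array([-126.58453532,    1.02611244,   56.1436508 ])}
{'fx': 445.58377842664817, 'fy': 445.58377842664817, 'cx': 321.1723301330392, 'cy': 245.03089213680892, 'k1': -0.039320559388029565, 'eye': array([ 0.40218169, -0.01674586,  1.09388939]), 'attitude': array([-173.70567396,    1.48832918,  -91.46509547])}
{'t': 0.1, 'joint_positions': array([-71.71615514,  34.38372092,  -0.14668515,  91.6761717 ,
         0.10413038,  54.02181489,  -4.57080693]), 'qd': array([-0.01156764, -0.07281838, -0.03546957, -0.20867062, -0.01773693,
       -0.10586972, -0.08636667]), 'joint_efforts': array([ 5.71101453e-03, -7.77987885e+01,  1.56995460e+00, -2.58621705e+01,
        1.26010546e-02,  5.51921388e-03,  2.73458120e-06]), 'ee_pos': array([0.27937685, 0.66856321, 0.23045639]), 'eef_rot': array([1.79992162e+02, 8.12100539e-02, 6.73276914e+01]), 'force': array([ 1.07176556,  0.0226061 , -0.15172174]), 'moment': array([-0.03511137,  0.01432558, -0.0015534 ]), 'gripper_width': 0.08521962189731352}
```

View pics/scene0.png

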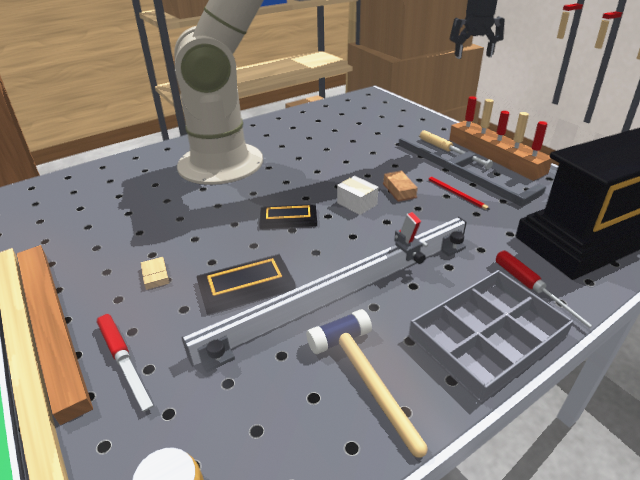

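View pics/top0.png

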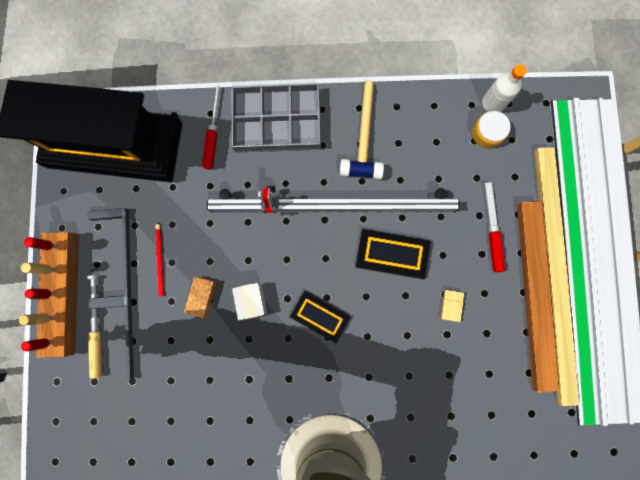

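The larger panel is at top (394,253) and scene (245,282). Two things could be mistaken for it: the smaller gilt panel at top (320,315), and the big black gilt clock-like thing at top (100,130). I choose the one at (394,253). The red arm is at top (268,200) and scene (411,228). The red chisel and the pencil are other red things. Next I check with a crop and measure.

```bash
cat > m.py <<'E'
from h import *
import sys
p=np.load('pics/top0.npz'); im,d=p['p'],p['d']; c=cam('top'); C=cloud(c,d)
s=np.load('pics/scene0.npz'); ims,ds=s['p'],s['d']; cs=cam('scene'); S=cloud(cs,ds)
print('bench z',np.nanmedian(C[380:400,200:280,2]),np.median(S[400:420,250:300,2]))
# panel
for lab,(u0,u1,v0,v1) in dict(big=(345,445,218,290),small=(285,360,285,345)).items():
    z=C[v0:v1,u0:u1,2]; g=im[v0:v1,u0:u1].astype(int)
    m=((z>.010)&(z<.04)).astype(np.uint8)
    n,l,st,ce=cv2.connectedComponentsWithStats(m); k=1+np.argmax(st[1:,4]); m=(l==k)
    print(lab,m.sum(),np.percentile(z[m],[5,25,50,75,95]))
    P=C[v0:v1,u0:u1][m][:,:2]
    print('depth rect',cv2.minAreaRect((P*1000).astype(np.float32)))
    y=(g[...,0]>150)&(g[...,1]>100)&(g[...,2]<90)
    vv,uu=np.nonzero(y); Q=on_z(c,np.c_[uu+u0,vv+v0],.025)
    print('gild rect',cv2.minAreaRect((Q[:,:2]*1000).astype(np.float32)))
# fence
z=C[180:225,195:475,2]; m=(z>.04)&(z<.056)
P=C[180:225,195:475][m]; print('fence',m.sum(),np.median(P[:,2]),cv2.minAreaRect((P[:,:2]*1000).astype(np.float32)))
m=(S[...,2]>.043)&(S[...,2]<.053)&(abs(S[...,0]-np.median(P[:,0]))<.06)
Q=S[m]; print('fence scene',len(Q),cv2.minAreaRect((Q[:,:2]*1000).astype(np.float32)))
for nm,X in(('top',P),('scene',Q)):
    yb=np.arange(X[:,1].min(),X[:,1].max(),.06)
    print(nm,[(round(b,3),*np.round(np.percentile(X[(X[:,1]>=b)&(X[:,1]<b+.06),0],[2,98]),4)) for b in yb])
# red arm
for nm,I,X in(('top',im,C),('scene',ims,S)):
    g=I.astype(int); r=(g[...,0]>110)&(g[...,1]<70)&(g[...,2]<70)&(X[...,2]>.06)&(X[...,2]<.14)&(X[...,0]>.4)&(X[...,0]<.75)
    A=X[r]; print(nm,'red',len(A)); 
    if len(A): print(np.percentile(A,[2,50,98],axis=0).round(4))
for n,I,b in(('top',im,(330,215,460,295)),('top',im,(230,170,310,230)),('scene',ims,(370,190,480,290))):
    cr=cv2.resize(I[b[1]:b[3],b[0]:b[2]],None,fx=4,fy=4,interpolation=cv2.INTER_CUBIC)[:,:,::-1]; cv2.imwrite(f'pics/cr{b[0]}.png',cr)
E
python3 m.py
```

```text
bench z -0.0008418291956124868 0.00048218440490249703
big 2686 [0.01330858 0.01786879 0.0207728  0.02258547 0.02501904]
depth rect ((496.10919189453125, -165.10943603515625), (167.85838317871094, 96.44276428222656), 78.56303405761719)
gild rect ((496.73077392578125, -165.12774658203125), (132.97918701171875, 59.60313034057617), 78.38542175292969)
small 1519 [0.0109007  0.01391951 0.01591136 0.01752253 0.01977466]
depth rect ((350.5935974121094, 15.759590148925781), (128.9329833984375, 72.93299102783203), 59.895538330078125)
gild rect ((349.9449157714844, 16.699600219726562), (101.18522644042969, 45.321346282958984), 59.69980239868164)
fence 2446 0.046858195346636156 ((629.0277709960938, -21.009063720703125), (604.9426879882812, 66.61235809326172), 88.91670989990234)
fence scene 3486 ((623.5581665039062, 188.59768676757812), (92.78994750976562, 1018.3209838867188), 2.635934829711914)
top [(np.float64(-0.323), np.float64(0.5981), np.float64(0.644)), (np.float64(-0.263), np.float64(0.5995), np.float64(0.6199)), (np.float64(-0.203), np.float64(0.6012), np.float64(0.622)), (np.float64(-0.
[... 655 characters left out ...]
                                ~~~~~~~~~~~~~^^^^^^^^^^^^^^^^^^^^^^^^^^^^^^^^^^^^^^^^
    return _quantile_unchecked(
        a, q, axis, out, overwrite_input, method, keepdims, weights)
    return _ureduce(a,
                    func=_quantile_ureduce_func,
    ...<5 lines>...
                    overwrite_input=overwrite_input,
                    method=method)
    r = func(a, **kwargs)
    result = _quantile(arr,
                       quantiles=q,
    ...<2 lines>...
                       out=out,
                       weights=wgt)
    slices_having_nans = np.isnan(arr[-1, ...])
                                  ~~~^^^^^^^^^
IndexError: index -1 is out of bounds for axis 0 with size 0
```

```bash
sed -i "s/abs(S\[...,0\]-np.median(P\[:,0\]))<.06)/abs(S[...,0]-np.median(P[:,0]))<.06)\&(abs(S[...,1])<.29)/; s/for b in yb\]/for b in yb if ((X[:,1]>=b)\&(X[:,1]<b+.06)).sum()>9]/" m.py; python3 m.py | tail -12
```

```text
fence 2446 0.046858195346636156 ((629.0277709960938, -21.009063720703125), (604.9426879882812, 66.61235809326172), 88.91670989990234)
fence scene 3113 ((631.7494506835938, -3.825836181640625), (573.885498046875, 67.72460174560547), 87.56673431396484)
top [(np.float64(-0.323), np.float64(0.5981), np.float64(0.644)), (np.float64(-0.263), np.float64(0.5995), np.float64(0.6199)), (np.float64(-0.203), np.float64(0.6012), np.float64(0.622)), (np.float64(-0.143), np.float64(0.603), np.float64(0.6238)), (np.float64(-0.083), np.float64(0.6042), np.float64(0.6256)), (np.float64(-0.023), np.float64(0.6062), np.float64(0.6274)), (np.float64(0.037), np.float64(0.6075), np.float64(0.6294)), (np.float64(0.097), np.float64(0.6088), np.float64(0.664)), (np.float64(0.157), np.float64(0.6109), np.float64(0.633)), (np.float64(0.217), np.float64(0.6127), np.float64(0.6597)), (np.float64(0.277), np.float64(0.6142), np.float64(0.6352))]
scene [(np.float64(-0.29), np.float64(0.6034), np.float64(0.6475)), (np.float64(-0.23), np.float64(0.6044), np.float64(0.6271)), (np.float64(-0.17), np.float64(0.6062), np.float64(0.6285)), (np.float64(-0.11), np.float64(0.6074), np.float64(0.6303)), (np.float64(-0.05), np.float64(0.6099), np.float64(0.6322)), (np.float64(0.01), np.float64(0.6105), np.float64(0.6337)), (np.float64(0.07), np.float64(0.6124), np.float64(0.6693)), (np.float64(0.13), np.float64(0.6154), np.float64(0.6691)), (np.float64(0.19), np.float64(0.6169), np.float64(0.6626)), (np.float64(0.25), np.float64(0.6183), np.float64(0.6411))]
top red 215
[[0.4112 0.1232 0.0672]
 [0.6023 0.1336 0.1158]
 [0.6408 0.6671 0.1395]]
scene red 55
[[0.4158 0.1271 0.0712]
 [0.4339 0.6563 0.1301]
 [0.6471 0.6671 0.1394]]
```

Run:
```python
import cv2,numpy as np
a=[cv2.imread(f'pics/cr{k}.png') for k in(330,230,370)]
o=np.zeros((600,800,3),np.uint8)
for i,(x,y,w,h) in zip(a,[(0,0,400,246),(0,280,400,300),(400,0,400,364)]): o[y:y+h,x:x+w]=cv2.resize(i,(w,h))
cv2.imwrite('pics/crops.png',o)
```

```text
(no output)
```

View pics/crops.png

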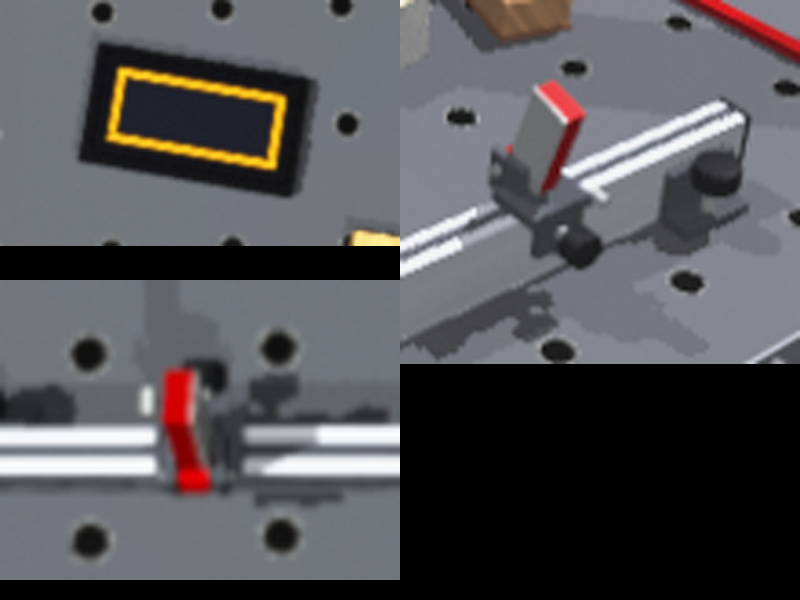

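The crops show the large panel, with its gilt frame parallel to its edges, and the raised red arm leaning slightly back. Its steel side faces -y. Now I locate the arm.

```bash
cat >> h.py <<'E'
def redarm(nm,I,X):
    g=I.astype(int); r=(g[...,0]>110)&(g[...,1]<70)&(g[...,2]<70)&(X[...,0]>.5)&(X[...,0]<.7)&(X[...,1]>.05)&(X[...,1]<.2)
    A=X[r]; print(nm,'red',len(A))
    if len(A): print(np.percentile(A,[2,10,50,90,98],axis=0).round(4))
    return r
E
python3 - <<'E'
from h import *
for n in('top','scene'):
    p=np.load(f'pics/{n}0.npz'); c=cam(n); X=cloud(c,p['d']); r=redarm(n,p['p'],X); v,u=np.nonzero(r); print(u.min(),u.max(),v.min(),v.max())
# steel face (grey) in scene crop px ~ (405,228)
c=cam('scene');p=np.load('pics/scene0.npz');X=cloud(c,p['d'])
for uv in [(404,230),(405,225),(408,220),(403,235)]: print(uv,X[uv[1],uv[0]].round(4))
o=robot.get_obs(); print(o['ee_pos'])
E
```

```text
top red 132
[[ 5.979e-01  1.224e-01 -2.000e-04]
 [ 6.018e-01  1.244e-01  6.780e-02]
 [ 6.164e-01  1.294e-01  1.018e-01]
 [ 6.391e-01  1.343e-01  1.175e-01]
 [ 6.721e-01  1.459e-01  1.203e-01]]
262 271 187 212
scene red 6
[[0.6145 0.1224 0.0789]
 [0.6285 0.1245 0.0939]
 [0.6466 0.1291 0.1136]
 [0.6476 0.1323 0.1147]
 [0.648  0.1331 0.115 ]]
400 419 221 231
(404, 230) [0.6195 0.1238 0.0818]
(405, 225) [0.6219 0.1226 0.0955]
(408, 220) [0.6299 0.1209 0.1123]
(403, 235) [0.6245 0.1174 0.0757]
[0.27937685 0.66856321 0.23045639]
```

```bash
cat >> h.py <<'E'
def to(target,yaw=None):
    """print slide in tool axes (after twisting) for a tool pointing down"""
    o=robot.get_obs(); p=o['ee_pos']; y=o['eef_rot'][2]
    yt=y if yaw is None else yaw
    tw=-np.radians((yt-y+180)%360-180)
    Rt=R.from_euler('xyz',[180,0,yt],degrees=True).as_matrix()
    s=Rt.T@(np.array(target)-p)*1000
    print('at',p.round(4),'yaw',y.round(2),'F',o['force'].round(1),'w',round(o['gripper_width'],4),'t',o['t'],'| twist',tw.round(4),'slide',s.round(1))
E
python3 -c "
from h import *
to([.70,.129,.231],88.4)"
```

```text
at [0.2794 0.6686 0.2305] yaw 67.33 F [ 1.1  0.  -0.2] w 0.0852 t 0.1 | twist -0.3678 slide [-5.276e+02  4.355e+02 -5.000e-01]
```

Emit:
step_arm(
  series=[
    {"slide": [0,0,0],"twist": -0.092,"gripper": 255},
    {"slide": [0,0,0],"twist": -0.092,"gripper": 255},
    {"slide": [0,0,0],"twist": -0.092,"gripper": 255},
    {"slide": [0,0,0],"twist": -0.092,"gripper": 255},
    {"slide": [0,0,0],"twist": 0,"gripper": 255},
  ],
)

```text
t: 0.52
ee_pos: [0.2796, 0.6686, 0.2308]
eef_rot: [-180.0, 0.0, 88.6]
force: [-0.1, -0.4, -1.1]
gripper_width: 0.0256
```

```bash
python3 -c "
from h import *
to([.70,.129,.231],88.4)"
```

```text
at [0.2796 0.6686 0.2308] yaw 88.63 F [-0.1 -0.4 -1.1] w 0.0256 t 0.5167 | twist 0.0041 slide [-5.277e+02  4.353e+02 -2.000e-01]
```

Emit:
step_arm(
  series=[
    {"slide": [-29.3,24.2,0],"twist": 0.004,"gripper": 255},
    {"slide": [-29.3,24.2,0],"gripper": 255},
    {"slide": [-29.3,24.2,0],"gripper": 255},
    {"slide": [-29.3,24.2,0],"gripper": 255},
    {"slide": [-29.3,24.2,0],"gripper": 255},
    {"slide": [-29.3,24.2,0],"gripper": 255},
    {"slide": [-29.3,24.2,0],"gripper": 255},
    {"slide": [-29.3,24.2,0],"gripper": 255},
    {"slide": [-29.3,24.2,0],"gripper": 255},
    {"slide": [-29.3,24.2,0],"gripper": 255},
  ],
)

```text
invalid input
```

```bash
python3 -c "
from h import *
to([.70,.129,.231],88.4)"
```

```text
at [0.2796 0.6686 0.2308] yaw 88.63 F [-0.1 -0.4 -1.1] w 0.0256 t 0.5167 | twist 0.0041 slide [-5.277e+02  4.353e+02 -2.000e-01]
```

Emit:
step_arm(
  series=[
    {"slide": [-29,24,0],"twist": 0.004,"gripper": 255},
    {"slide": [-29,24,0],"twist": 0,"gripper": 255},
    {"slide": [-29,24,0],"twist": 0,"gripper": 255},
    {"slide": [-29,24,0],"twist": 0,"gripper": 255},
    {"slide": [-29,24,0],"twist": 0,"gripper": 255},
    {"slide": [-29,24,0],"twist": 0,"gripper": 255},
    {"slide": [-29,24,0],"twist": 0,"gripper": 255},
    {"slide": [-29,24,0],"twist": 0,"gripper": 255},
    {"slide": [-29,24,0],"twist": 0,"gripper": 255},
    {"slide": [-29,24,0],"twist": 0,"gripper": 255},
  ],
)

```text
t: 1.35
ee_pos: [0.5111, 0.3699, 0.2312]
eef_rot: [-180.0, 0.0, 88.0]
force: [0.3, 0.4, -0.7]
gripper_width: -0.0001
```

```bash
python3 -c "
from h import *
to([.70,.129,.231],88.4)"
```

```text
at [0.5111 0.3699 0.2312] yaw 87.98 F [ 0.3  0.4 -0.7] w -0.0001 t 1.35 | twist -0.0073 slide [-2.355e+02  1.955e+02  2.000e-01]
```

Emit:
step_arm(
  series=[
    {"slide": [-29,24,0],"twist": 0,"gripper": 255},
    {"slide": [-29,24,0],"twist": 0,"gripper": 255},
    {"slide": [-29,24,0],"twist": 0,"gripper": 255},
    {"slide": [-29,24,0],"twist": 0,"gripper": 255},
    {"slide": [-29,24,0],"twist": 0,"gripper": 255},
    {"slide": [-29,24,0],"twist": 0,"gripper": 255},
    {"slide": [-29,24,0],"twist": 0,"gripper": 255},
    {"slide": [-29,24,0],"twist": 0,"gripper": 255},
    {"slide": [0,0,0],"twist": 0,"gripper": 255},
  ],
)

```text
t: 2.1
ee_pos: [0.6991, 0.1239, 0.2307]
eef_rot: [179.9, 0.3, 87.4]
force: [-0.0, -1.4, -0.1]
gripper_width: -0.0001
```

```bash
python3 -c "
from h import *
to([.70,.129,.1],88.4)
c=cam('top');p=np.load('pics/top0.npz');X=cloud(c,p['d']);q=X[85:175,195:330].reshape(-1,3);q=q[q[:,2]>.03];print(q[q[:,0]<.74].max(0),q[:,2].max(),(q[:,1]).min())
"
```

```text
at [0.6991 0.1239 0.2307] yaw 87.43 F [-0.  -1.4 -0.1] w -0.0001 t 2.1 | twist -0.0169 slide [  5.2   0.8 130.7]
[ 0.40218169 -0.01674586  1.09388939] 1.093889392709493 -0.01674585743730293
```

Emit:
step_arm(
  series=[
    {"slide": [2.5,0,32],"twist": -0.017,"gripper": 255},
    {"slide": [2.5,0,33],"twist": 0,"gripper": 255},
    {"slide": [0,0,33],"twist": 0,"gripper": 255},
    {"slide": [0,0,33],"twist": 0,"gripper": 255},
    {"slide": [0,0,0],"twist": 0,"gripper": 255},
  ],
)

```text
t: 2.52
ee_pos: [0.6909, 0.1379, 0.0936]
eef_rot: [-179.4, 0.2, 89.0]
force: [-1.0, -1.1, -1.0]
gripper_width: -0.0002
```

Run:
```python
from h import *
grab('scene','s1')
to([.60,.129,.1],88.4)
```

```text
at [0.6925 0.1382 0.097 ] yaw 89.04 F [ 0.4 -0.5  1. ] w 0.0 t 2.5667 | twist 0.0112 slide [-11.8 -92.2  -3. ]
```

View pics/s1.png

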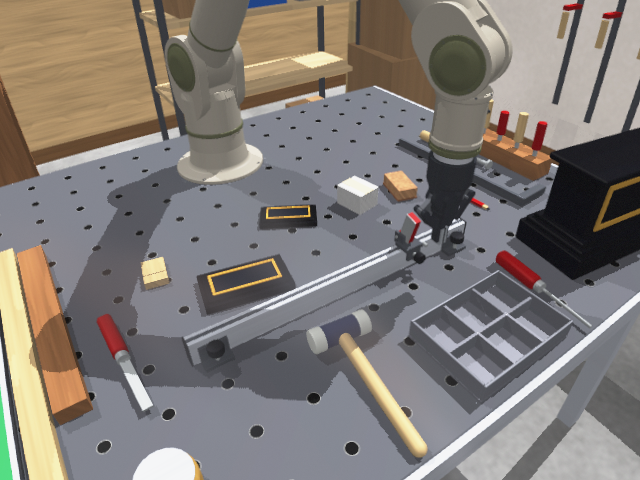

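Emit:
step_arm(
  series=[
    {"slide": [-9,0,-3],"twist": 0,"gripper": 255},
    {"slide": [0,-10,0],"twist": 0,"gripper": 255},
    {"slide": [0,-10,0],"twist": 0,"gripper": 255},
    {"slide": [0,-10,0],"twist": 0,"gripper": 255},
    {"slide": [0,-8,0],"twist": 0,"gripper": 255},
    {"slide": [0,-8,0],"twist": 0,"gripper": 255},
    {"slide": [0,-8,0],"twist": 0,"gripper": 255},
    {"slide": [0,-8,0],"twist": 0,"gripper": 255},
    {"slide": [0,-8,0],"twist": 0,"gripper": 255},
  ],
)

```text
t: 3.32
ee_pos: [0.6242, 0.1308, 0.1035]
eef_rot: [180.0, -0.0, 89.2]
force: [0.3, -0.0, 0.3]
gripper_width: 0.0003
```

Run:
```python
from h import *
grab('scene','s2')
to([.60,.129,.1],88.4)
p=cv2.imread('pics/s2.png')[150:330,330:530]; cv2.imwrite('pics/s2c.png',cv2.resize(p,None,fx=3,fy=3))
```

```text
at [0.6222 0.1308 0.1032] yaw 89.19 F [-2.1  0.1 -0.2] w -0.0 t 3.3667 | twist 0.0138 slide [ -2.4 -22.2   3.2]
```

View pics/s2c.png

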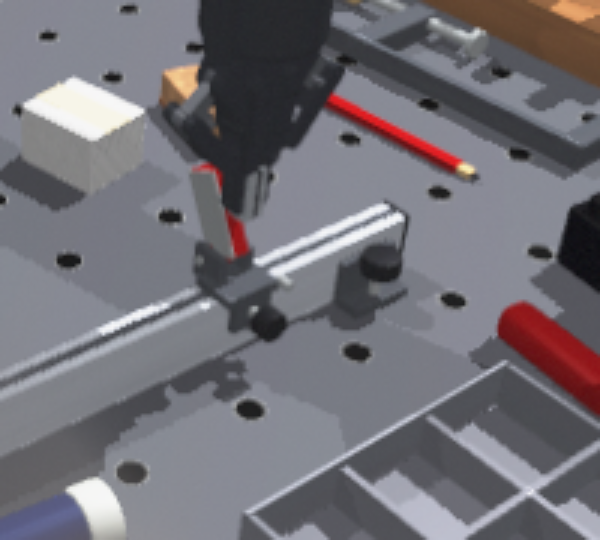

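The arm (crop 215,200) is now leaning forward under the fingers. I keep pushing.

Emit:
step_arm(
  series=[
    {"slide": [0,-8,0],"twist": 0,"gripper": 255},
    {"slide": [0,-8,0],"twist": 0,"gripper": 255},
    {"slide": [0,-8,0],"twist": 0,"gripper": 255},
    {"slide": [0,-4,0],"twist": 0,"gripper": 255},
    {"slide": [0,0,-20],"twist": 0,"gripper": 255},
    {"slide": [0,0,-20],"twist": 0,"gripper": 255},
    {"slide": [0,0,-20],"twist": 0,"gripper": 255},
    {"slide": [0,0,-20],"twist": 0,"gripper": 255},
    {"slide": [0,0,0],"twist": 0,"gripper": 255},
  ],
)

```text
t: 4.12
ee_pos: [0.5983, 0.1315, 0.1869]
eef_rot: [179.7, -0.1, 89.1]
force: [-0.2, -0.4, 0.4]
gripper_width: 0.0
```

Run:
```python
from h import *
grab('scene','s3')
to([.60,.129,.1],88.4)
p=cv2.imread('pics/s3.png')[150:330,330:530]; cv2.imwrite('pics/s3c.png',cv2.resize(p,None,fx=3,fy=3))
```

```text
at [0.5977 0.1313 0.1852] yaw 89.15 F [-0.7  0.2 -0. ] w 0.0001 t 4.1667 | twist 0.013 slide [-2.2  2.4 85.2]
```

View pics/s3c.png

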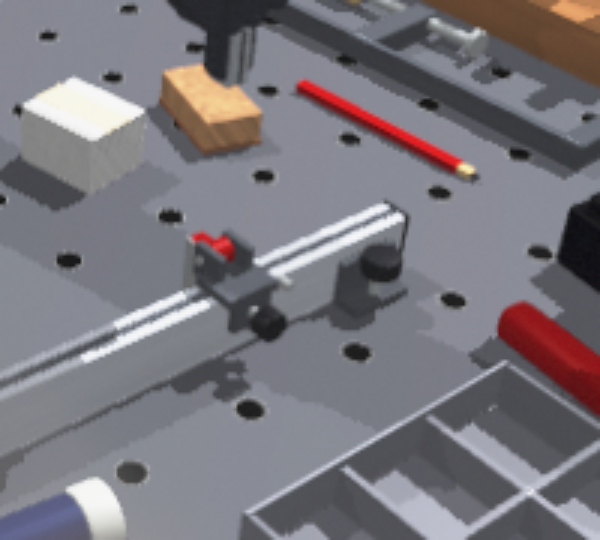

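Run:
```python
from h import *
to([.419,-.149,.12],78.5)
```

```text
at [0.5977 0.1313 0.1852] yaw 89.15 F [-0.7  0.2 -0. ] w 0.0001 t 4.1667 | twist 0.1858 slide [-310.3 -119.2   65.2]
```

Emit:
step_arm(
  series=[
    {"slide": [0,0,0],"twist": 0.093,"gripper": 255},
    {"slide": [0,0,0],"twist": 0.093,"gripper": 255},
    {"slide": [-31,-12,0],"twist": 0,"gripper": 0},
    {"slide": [-35,-13,0],"twist": 0,"gripper": 0},
    {"slide": [-35,-13,0],"twist": 0,"gripper": 0},
    {"slide": [-35,-13,0],"twist": 0,"gripper": 0},
    {"slide": [-35,-13,0],"twist": 0,"gripper": 0},
    {"slide": [-35,-13,0],"twist": 0,"gripper": 0},
    {"slide": [-35,-13,0],"twist": 0,"gripper": 0},
    {"slide": [-35,-14,0],"twist": 0,"gripper": 0},
  ],
)

```text
t: 5.0
ee_pos: [0.4383, -0.1198, 0.1825]
eef_rot: [-179.9, 0.0, 78.5]
force: [1.3, -0.1, 0.2]
gripper_width: 0.0854
```

Emit:
step_arm(
  series=[
    {"slide": [-30,-12,0],"twist": 0,"gripper": 0},
    {"slide": [-4,-3,25],"twist": 0,"gripper": 0},
    {"slide": [0,0,25],"twist": 0,"gripper": 0},
    {"slide": [0,0,15],"twist": 0,"gripper": 0},
    {"slide": [0,0,0],"twist": 0,"gripper": 0},
    {"slide": [0,0,0],"twist": 0,"gripper": 0},
  ],
)

```text
t: 5.5
ee_pos: [0.4175, -0.1487, 0.1175]
eef_rot: [-179.8, -0.0, 78.5]
force: [-0.5, -0.2, 0.9]
gripper_width: 0.0854
```

Run:
```python
from h import *
to([.419,-.149,.0],78.5)
grab('scene','s4'); grab('top','t4')
c=cam('top');p=np.load('pics/top0.npz');
```

```text
at [ 0.4175 -0.1487  0.1175] yaw 78.5 F [-0.5 -0.2  0.9] w 0.0854 t 5.5 | twist 0.0001 slide [1.000e-01 1.500e+00 1.175e+02]
```

View pics/s4.png

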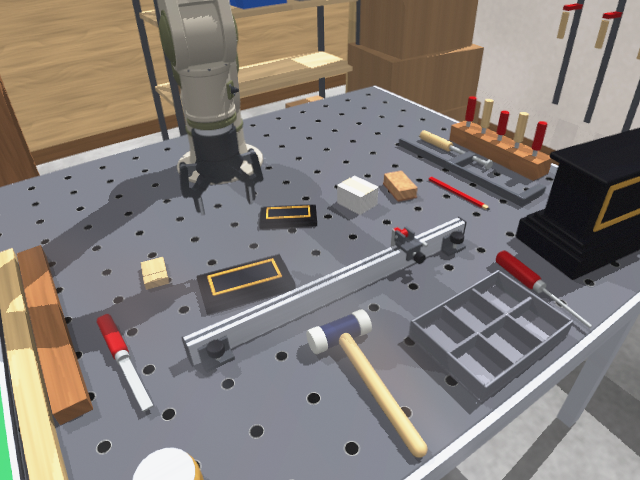

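View pics/t4.png

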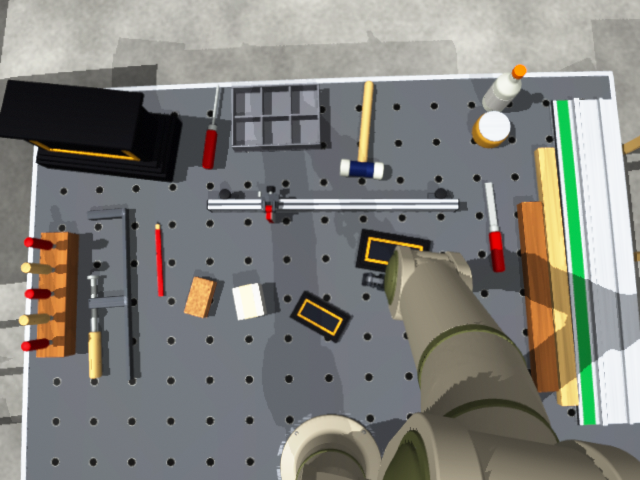

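Emit:
step_arm(
  series=[
    {"slide": [0,1,30],"twist": 0,"gripper": 0},
    {"slide": [0,0,30],"twist": 0,"gripper": 0},
    {"slide": [0,0,25],"twist": 0,"gripper": 0},
    {"slide": [0,0,15],"twist": 0,"gripper": 0},
    {"slide": [0,0,8],"twist": 0,"gripper": 0},
    {"slide": [0,0,5],"twist": 0,"gripper": 0},
    {"slide": [0,0,3],"twist": 0,"gripper": 0},
    {"slide": [0,0,0],"twist": 0,"gripper": 0},
  ],
)

```text
t: 6.27
ee_pos: [0.4196, -0.1504, 0.0143]
eef_rot: [-179.8, 0.2, 78.5]
force: [-0.7, -0.3, -0.3]
gripper_width: 0.0854
```

Run:
```python
from h import *
to([.419,-.149,.0],78.5)
p,d=grab('scene','s5'); cv2.imwrite('pics/s5c.png',cv2.resize(p[180:340,130:330,::-1],None,fx=4,fy=3.7))
X=cloud(cam('scene'),d)
```

```text
at [ 0.4196 -0.1504  0.0143] yaw 78.53 F [-0.7 -0.3 -0.3] w 0.0854 t 6.2667 | twist 0.0005 slide [ 1.2 -0.8 14.3]
```

View pics/s5c.png

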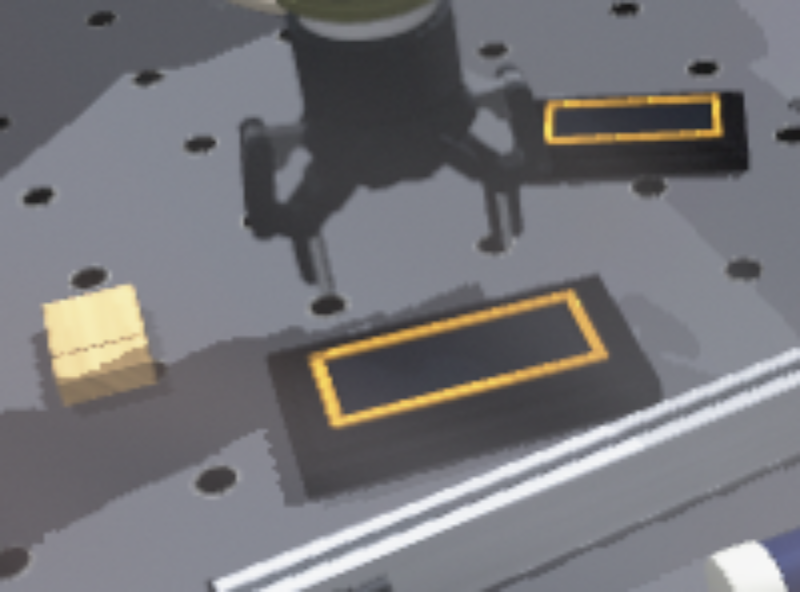

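Emit:
step_arm(
  series=[
    {"slide": [0,0,5],"twist": 0,"gripper": 0},
    {"slide": [0,0,5],"twist": 0,"gripper": 0},
    {"slide": [0,0,4],"twist": 0,"gripper": 0},
    {"slide": [0,0,2],"twist": 0,"gripper": 0},
    {"slide": [0,0,0],"twist": 0,"gripper": 0},
  ],
)

```text
t: 6.73
ee_pos: [0.4193, -0.1504, -0.0016]
eef_rot: [-179.8, 0.2, 78.5]
force: [0.3, 0.4, -0.9]
gripper_width: 0.0855
```

Run:
```python
from h import *
to([.419,-.149,-.005],78.5)
```

```text
at [ 0.4193 -0.1504 -0.0016] yaw 78.52 F [ 0.3  0.4 -0.9] w 0.0855 t 6.7333 | twist 0.0004 slide [ 1.3 -0.6  3.4]
```

Emit:
step_arm(
  series=[
    {"slide": [0,0,3],"twist": 0,"gripper": 0},
    {"slide": [0,8,0],"twist": 0,"gripper": 0},
    {"slide": [0,8,0],"twist": 0,"gripper": 0},
    {"slide": [0,6,0],"twist": 0,"gripper": 0},
    {"slide": [0,6,0],"twist": 0,"gripper": 0},
    {"slide": [0,6,0],"twist": 0,"gripper": 0},
    {"slide": [0,0,0],"twist": 0,"gripper": 0},
  ],
)

```text
t: 7.32
ee_pos: [0.4529, -0.1574, -0.0049]
eef_rot: [-179.8, 0.2, 78.5]
force: [-0.1, -0.1, -0.2]
gripper_width: 0.0856
```

```bash
cat >> h.py <<'E'
def gild(n,p,box=None):
    c=cam(n); g=p.astype(int); y=((g[...,0]>150)&(g[...,1]>90)&(g[...,2]<90)&(g[...,0]-g[...,2]>90)).astype(np.uint8)
    vv,uu=np.nonzero(y); Q=on_z(c,np.c_[uu,vv],.025)
    m=(Q[:,0]>.42)&(Q[:,0]<.61)&(Q[:,1]>-.27)&(Q[:,1]<.12)
    Q=Q[m]
    if len(Q)<20: print('no gild');return
    r=cv2.minAreaRect((Q[:,:2]*1000).astype(np.float32)); print(n,'gild',len(Q),np.round(r[0],1),np.round(r[1],1),round(r[2],2))
E
python3 - <<'E'
from h import *
to([.49,-.16,-.005],88.4)
p,d=grab('scene','s6'); cv2.imwrite('pics/s6c.png',cv2.resize(p[180:340,130:330,::-1],None,fx=4,fy=3.7))
gild('scene',np.load('pics/scene0.npz')['p']); gild('scene',p)
E
```

```text
at [ 0.4529 -0.1574 -0.0049] yaw 78.47 F [-0.1 -0.1 -0.2] w 0.0856 t 7.3167 | twist -0.1732 slide [-1.6 37.1  0.1]
scene gild 165 [ 499.7 -165.2] [130.8  59.2] 77.98
scene gild 165 [ 512.7 -167.6] [130.4  59. ] 78.1
```

View pics/s6c.png

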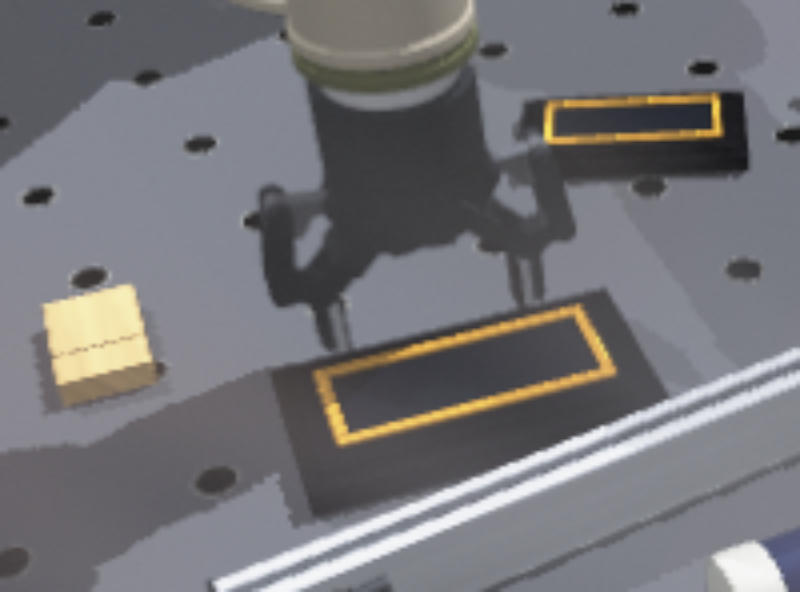

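Emit:
step_arm(
  series=[
    {"slide": [0,3,0],"twist": -0.03,"gripper": 0},
    {"slide": [0,3,0],"twist": -0.03,"gripper": 0},
    {"slide": [0,3,0],"twist": -0.03,"gripper": 0},
    {"slide": [0,3,0],"twist": -0.03,"gripper": 0},
    {"slide": [0,3,0],"twist": -0.03,"gripper": 0},
    {"slide": [0,3,0],"twist": -0.023,"gripper": 0},
    {"slide": [0,4,0],"twist": 0,"gripper": 0},
    {"slide": [0,4,0],"twist": 0,"gripper": 0},
    {"slide": [0,0,0],"twist": 0,"gripper": 0},
  ],
)

```text
t: 8.12
ee_pos: [0.4791, -0.1593, -0.0053]
eef_rot: [-179.8, 0.1, 88.4]
force: [0.2, -0.1, -1.1]
gripper_width: 0.0852
```

Run:
```python
from h import *
to([.49,-.16,-.005],88.4)
p,d=grab('scene','s7'); cv2.imwrite('pics/s7c.png',cv2.resize(p[180:340,130:330,::-1],None,fx=4,fy=3.7))
gild('scene',p)
```

```text
at [ 0.4791 -0.1593 -0.0053] yaw 88.38 F [ 0.2 -0.1 -1.1] w 0.0852 t 8.1167 | twist -0.0003 slide [-0.4 10.9 -0.3]
scene gild 136 [ 540.4 -149.2] [110.4  58.3] 88.01
```

View pics/s7c.png

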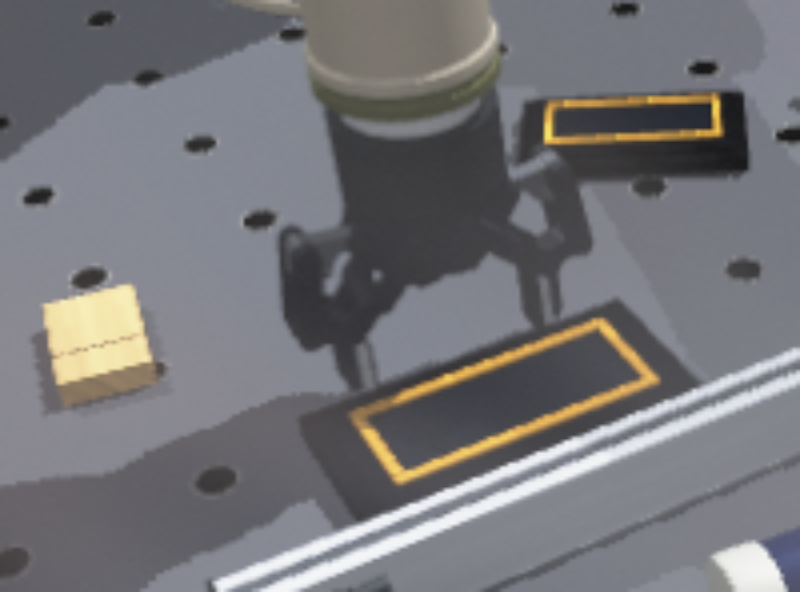

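Emit:
step_arm(
  series=[
    {"slide": [0,4,0],"twist": 0,"gripper": 0},
    {"slide": [0,4,0],"twist": 0,"gripper": 0},
    {"slide": [0,3,0],"twist": 0,"gripper": 0},
    {"slide": [0,-10,0],"twist": 0,"gripper": 0},
    {"slide": [0,-15,0],"twist": 0,"gripper": 0},
    {"slide": [0,-10,-25],"twist": 0,"gripper": 0},
    {"slide": [0,0,-35],"twist": 0,"gripper": 0},
    {"slide": [0,0,-35],"twist": 0,"gripper": 0},
    {"slide": [0,0,-25],"twist": 0,"gripper": 0},
    {"slide": [0,0,0],"twist": 0,"gripper": 0},
  ],
)

```text
t: 9.0
ee_pos: [0.4564, -0.159, 0.1188]
eef_rot: [179.9, 0.2, 88.4]
force: [0.4, -0.7, 0.2]
gripper_width: 0.0853
```

Run:
```python
from h import *
p,d=grab('scene','s8'); gild('scene',p)
q,d=grab('top','t8'); gild('top',q)
print(robot.get_obs()['joint_positions'].round(1))
to([.548,-.285,.11],178.4)
```

```text
scene gild 34 [ 550.  -165.1] [69.4 58.4] 88.57
top gild 341 [ 547.8 -160.4] [133.2  58.5] 88.37
[ 41.   33.6 -40.5 127.1  41.4  33.2  57.4]
at [ 0.4551 -0.1593  0.1156] yaw 88.35 F [ 0.1 -0.5 -0.5] w 0.0851 t 9.1 | twist -1.5717 slide [ -96.4 -123.1    5.6]
```

View pics/t8.png

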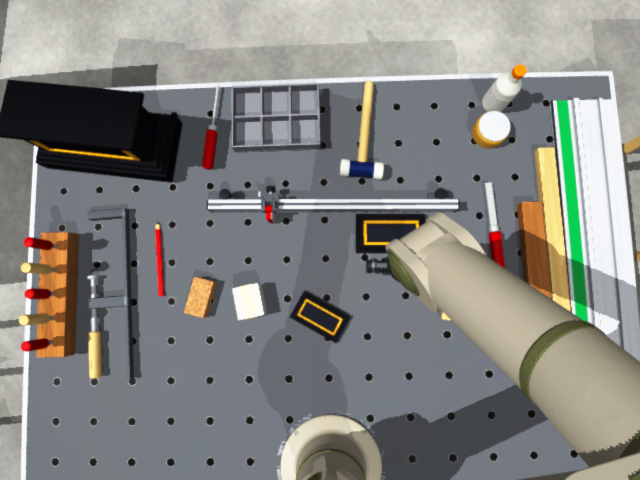

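Emit:
step_arm(
  series=[
    {"slide": [0,0,0],"twist": -0.112,"gripper": 105},
    {"slide": [0,0,0],"twist": -0.112,"gripper": 105},
    {"slide": [0,0,0],"twist": -0.112,"gripper": 105},
    {"slide": [0,0,0],"twist": -0.112,"gripper": 105},
    {"slide": [0,0,0],"twist": -0.112,"gripper": 105},
    {"slide": [0,0,0],"twist": -0.112,"gripper": 105},
    {"slide": [0,0,0],"twist": -0.112,"gripper": 105},
    {"slide": [0,0,0],"twist": -0.112,"gripper": 105},
    {"slide": [0,0,0],"twist": -0.112,"gripper": 105},
    {"slide": [0,0,0],"twist": -0.112,"gripper": 105},
  ],
)

```text
t: 9.93
ee_pos: [0.4541, -0.1583, 0.1134]
eef_rot: [-179.8, -0.3, 152.9]
force: [0.5, -0.8, 0.2]
gripper_width: 0.0499
```

Emit:
step_arm(
  series=[
    {"slide": [0,0,0],"twist": -0.112,"gripper": 105},
    {"slide": [0,0,0],"twist": -0.112,"gripper": 105},
    {"slide": [0,0,0],"twist": -0.112,"gripper": 105},
    {"slide": [0,0,0],"twist": -0.112,"gripper": 105},
    {"slide": [0,0,0],"twist": 0,"gripper": 105},
    {"slide": [0,0,0],"twist": 0,"gripper": 105},
  ],
)

```text
t: 10.43
ee_pos: [0.4541, -0.1582, 0.1136]
eef_rot: [-180.0, -0.4, 178.1]
force: [-0.6, 0.4, 1.2]
gripper_width: 0.0499
```

Run:
```python
from h import *
print(robot.get_obs()['joint_positions'].round(1))
to([.548,-.285,.06],178.4)
```

```text
[ 53.8  42.7 -63.  126.5  55.6  47.  131.5]
at [ 0.4541 -0.1582  0.1136] yaw 178.08 F [-0.6  0.4  1.2] w 0.0499 t 10.4333 | twist -0.0056 slide [ -97.4 -124.1   53.6]
```

J7 is getting close to its limit with this yaw, and the mirror-image grasp yaw (-1.6°) is much better conditioned. I twist back.

Emit:
step_arm(
  series=[
    {"slide": [0,0,0],"twist": 0.12,"gripper": 105},
    {"slide": [0,0,0],"twist": 0.12,"gripper": 105},
    {"slide": [0,0,0],"twist": 0.12,"gripper": 105},
    {"slide": [0,0,0],"twist": 0.12,"gripper": 105},
    {"slide": [0,0,0],"twist": 0.12,"gripper": 105},
    {"slide": [0,0,0],"twist": 0.12,"gripper": 105},
    {"slide": [0,0,0],"twist": 0.12,"gripper": 105},
    {"slide": [0,0,0],"twist": 0.12,"gripper": 105},
    {"slide": [0,0,0],"twist": 0.12,"gripper": 105},
    {"slide": [0,0,0],"twist": 0.12,"gripper": 105},
  ],
)

```text
t: 11.27
ee_pos: [0.4546, -0.1585, 0.1145]
eef_rot: [-179.7, 0.0, 108.9]
force: [-0.6, 0.1, 0.0]
gripper_width: 0.0501
```

Emit:
step_arm(
  series=[
    {"slide": [0,0,0],"twist": 0.12,"gripper": 105},
    {"slide": [0,0,0],"twist": 0.12,"gripper": 105},
    {"slide": [0,0,0],"twist": 0.12,"gripper": 105},
    {"slide": [0,0,0],"twist": 0.12,"gripper": 105},
    {"slide": [0,0,0],"twist": 0.12,"gripper": 105},
    {"slide": [0,0,0],"twist": 0.12,"gripper": 105},
    {"slide": [0,0,0],"twist": 0.12,"gripper": 105},
    {"slide": [0,0,0],"twist": 0.12,"gripper": 105},
    {"slide": [0,0,0],"twist": 0.12,"gripper": 105},
    {"slide": [0,0,0],"twist": 0.12,"gripper": 105},
  ],
)

```text
t: 12.1
ee_pos: [0.4547, -0.1586, 0.1147]
eef_rot: [-179.9, 0.3, 40.2]
force: [0.1, 0.5, -0.3]
gripper_width: 0.0504
```

Emit:
step_arm(
  series=[
    {"slide": [0,0,0],"twist": 0.12,"gripper": 105},
    {"slide": [0,0,0],"twist": 0.12,"gripper": 105},
    {"slide": [0,0,0],"twist": 0.12,"gripper": 105},
    {"slide": [0,0,0],"twist": 0.12,"gripper": 105},
    {"slide": [0,0,0],"twist": 0.12,"gripper": 105},
    {"slide": [0,0,0],"twist": 0.12,"gripper": 105},
    {"slide": [0,0,0],"twist": 0,"gripper": 105},
  ],
)

```text
t: 12.68
ee_pos: [0.4548, -0.1585, 0.1148]
eef_rot: [179.9, 0.2, -1.0]
force: [-0.2, 0.6, -0.1]
gripper_width: 0.0501
```

Run:
```python
from h import *
print(robot.get_obs()['joint_positions'].round(1))
to([.548,-.285,.06],-1.6)
```

```text
[ 23.9  29.4 -16.  128.2  19.2  24.8  -8.8]
at [ 0.4548 -0.1585  0.1148] yaw -0.99 F [-0.2  0.6 -0.1] w 0.0501 t 12.6833 | twist 0.0107 slide [ 96.7 123.9  54.8]
```

Emit:
step_arm(
  series=[
    {"slide": [18,25,0],"twist": 0.011,"gripper": 105},
    {"slide": [18,25,0],"twist": 0,"gripper": 105},
    {"slide": [18,25,0],"twist": 0,"gripper": 105},
    {"slide": [18,25,0],"twist": 0,"gripper": 105},
    {"slide": [18,25,10],"twist": 0,"gripper": 105},
    {"slide": [0,0,25],"twist": 0,"gripper": 105},
    {"slide": [0,0,20],"twist": 0,"gripper": 105},
    {"slide": [0,0,10],"twist": 0,"gripper": 105},
    {"slide": [0,0,0],"twist": 0,"gripper": 105},
  ],
)

```text
t: 13.43
ee_pos: [0.5407, -0.2846, 0.0473]
eef_rot: [180.0, 0.5, -1.1]
force: [-0.3, -0.3, 0.4]
gripper_width: 0.05
```

Run:
```python
from h import *
to([.542,-.285,.0],-1.6)
p,d=grab('scene','s9'); cv2.imwrite('pics/s9c.png',cv2.resize(p[200:360,100:300,::-1],None,fx=4,fy=3.7)); gild('scene',p)
```

```text
at [ 0.5407 -0.2846  0.0473] yaw -1.06 F [-0.3 -0.3  0.4] w 0.05 t 13.4333 | twist 0.0095 slide [ 1.3  0.4 47.3]
scene gild 46 [ 549.7 -175.3] [101.7  58.5] 88.1
```

View pics/s9c.png

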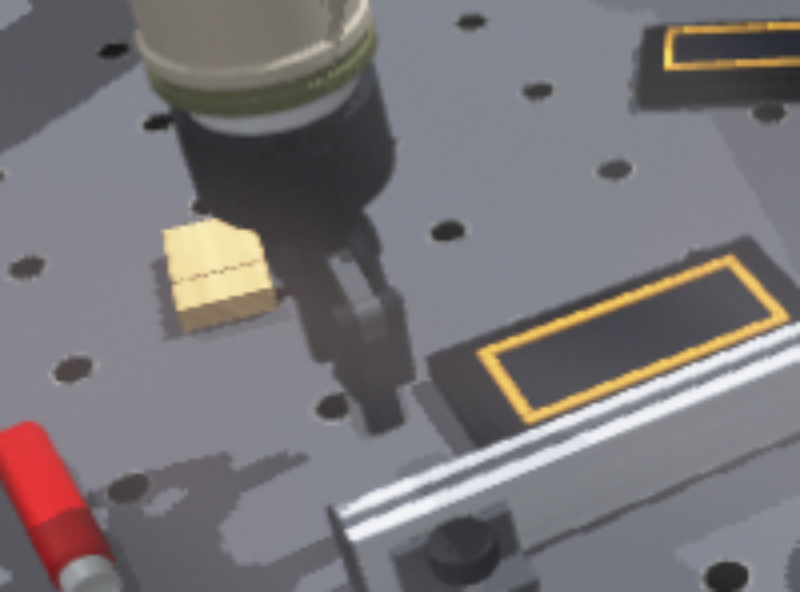

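Emit:
step_arm(
  series=[
    {"slide": [0,0,15],"twist": 0.009,"gripper": 105},
    {"slide": [0,0,12],"twist": 0,"gripper": 105},
    {"slide": [0,0,8],"twist": 0,"gripper": 105},
    {"slide": [0,0,4],"twist": 0,"gripper": 105},
    {"slide": [0,0,2],"twist": 0,"gripper": 105},
    {"slide": [0,0,0],"twist": 0,"gripper": 105},
  ],
)

```text
t: 13.98
ee_pos: [0.5419, -0.2852, 0.0085]
eef_rot: [179.9, 0.3, -1.6]
force: [0.4, -1.0, 0.3]
gripper_width: 0.0505
```

Run:
```python
from h import *
to([.542,-.285,.0035],-1.6)
```

```text
at [ 0.5419 -0.2852  0.0085] yaw -1.63 F [ 0.4 -1.   0.3] w 0.0505 t 13.9833 | twist -0.0005 slide [ 0.1 -0.2  5. ]
```

Emit:
step_arm(
  series=[
    {"slide": [0,0,4],"twist": 0,"gripper": 105},
    {"slide": [0,-8,0],"twist": 0,"gripper": 105},
    {"slide": [0,-8,0],"twist": 0,"gripper": 105},
    {"slide": [0,-6,0],"twist": 0,"gripper": 105},
    {"slide": [0,-5,0],"twist": 0,"gripper": 105},
    {"slide": [0,-5,0],"twist": 0,"gripper": 105},
    {"slide": [0,-6,0],"twist": 0,"gripper": 105},
    {"slide": [0,-6,0],"twist": 0,"gripper": 105},
    {"slide": [0,-6,0],"twist": 0,"gripper": 105},
  ],
)

```text
t: 14.73
ee_pos: [0.5434, -0.2354, 0.0047]
eef_rot: [179.9, 0.3, -1.7]
force: [0.3, -3.7, 2.6]
gripper_width: 0.05
```

Run:
```python
from h import *
to([.545,-.07,.0035],-1.6)
p,d=grab('scene','s10'); cv2.imwrite('pics/s10c.png',cv2.resize(p[180:340,130:330,::-1],None,fx=4,fy=3.7)); gild('scene',p)
```

```text
at [ 0.5434 -0.2354  0.0047] yaw -1.68 F [ 0.3 -3.7  2.6] w 0.05 t 14.7333 | twist -0.0015 slide [  -3.  -165.4    1.2]
scene gild 67 [ 550.3 -162.2] [83.7 58.8] 87.64
```

View pics/s10c.png

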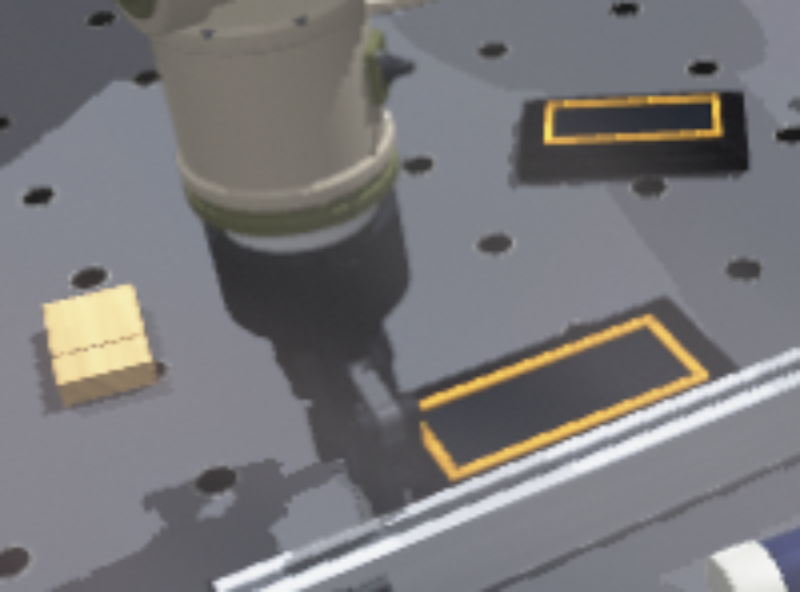

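Emit:
step_arm(
  series=[
    {"slide": [0,-8,0],"twist": 0,"gripper": 105},
    {"slide": [0,-10,0],"twist": 0,"gripper": 105},
    {"slide": [0,-10,0],"twist": 0,"gripper": 105},
    {"slide": [0,-10,0],"twist": 0,"gripper": 105},
    {"slide": [0,-10,0],"twist": 0,"gripper": 105},
    {"slide": [0,-10,0],"twist": 0,"gripper": 105},
    {"slide": [0,-10,0],"twist": 0,"gripper": 105},
    {"slide": [0,-10,0],"twist": 0,"gripper": 105},
    {"slide": [0,-10,0],"twist": 0,"gripper": 105},
    {"slide": [0,-8,0],"twist": 0,"gripper": 105},
  ],
)

```text
t: 15.62
ee_pos: [0.546, -0.1379, 0.0043]
eef_rot: [179.9, 0.3, -1.6]
force: [0.3, -5.6, 4.4]
gripper_width: 0.05
```

Run:
```python
from h import *
to([.545,-.07,.0035],-1.6)
p,d=grab('scene','s11'); cv2.imwrite('pics/s11c.png',cv2.resize(p[160:320,230:430,::-1],None,fx=4,fy=3.7)); gild('scene',p)
```

```text
at [ 0.546  -0.1379  0.0043] yaw -1.61 F [ 0.3 -5.6  4.4] w 0.05 t 15.6167 | twist -0.0002 slide [ -2.9 -67.9   0.8]
scene gild 147 [554.6 -23.9] [96.9 59.2] 88.79
```

View pics/s11c.png

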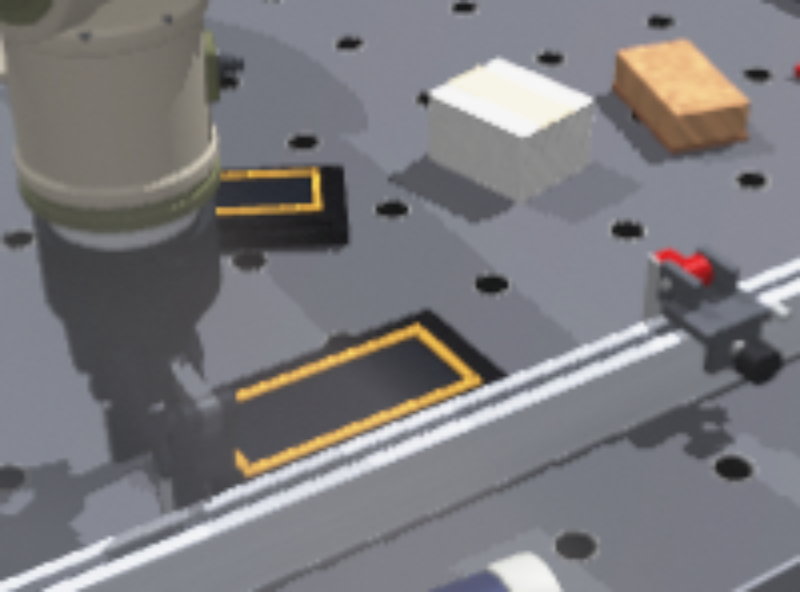

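Emit:
step_arm(
  series=[
    {"slide": [0,-8,0],"twist": 0,"gripper": 105},
    {"slide": [0,-9,0],"twist": 0,"gripper": 105},
    {"slide": [0,-9,0],"twist": 0,"gripper": 105},
    {"slide": [0,-9,0],"twist": 0,"gripper": 105},
    {"slide": [0,-9,0],"twist": 0,"gripper": 105},
    {"slide": [0,-8,0],"twist": 0,"gripper": 105},
    {"slide": [0,-6,0],"twist": 0,"gripper": 105},
    {"slide": [0,-5,0],"twist": 0,"gripper": 105},
    {"slide": [0,-4,0],"twist": 0,"gripper": 105},
    {"slide": [0,0,0],"twist": 0,"gripper": 105},
  ],
)

```text
t: 16.5
ee_pos: [0.548, -0.0711, 0.0041]
eef_rot: [179.9, 0.3, -1.6]
force: [0.3, -0.2, 0.2]
gripper_width: 0.0503
```

Run:
```python
from h import *
to([.545,-.059,.0035],-1.6)
p,d=grab('scene','s12'); cv2.imwrite('pics/s12c.png',cv2.resize(p[160:320,230:430,::-1],None,fx=4,fy=3.7)); gild('scene',p)
p,d=grab('top','t12'); cv2.imwrite('pics/t12c.png',cv2.resize(p[170:290,220:380,::-1],None,fx=5,fy=5)); gild('top',p)
```

```text
at [ 0.548  -0.0711  0.0041] yaw -1.58 F [ 0.3 -0.2  0.2] w 0.0503 t 16.5 | twist 0.0003 slide [ -3.3 -12.    0.6]
scene gild 264 [556.2  38.7] [106.4  59.3] 88.29
top gild 318 [552.2  35.7] [109.4  56.3] 88.28
```

View pics/s12c.png

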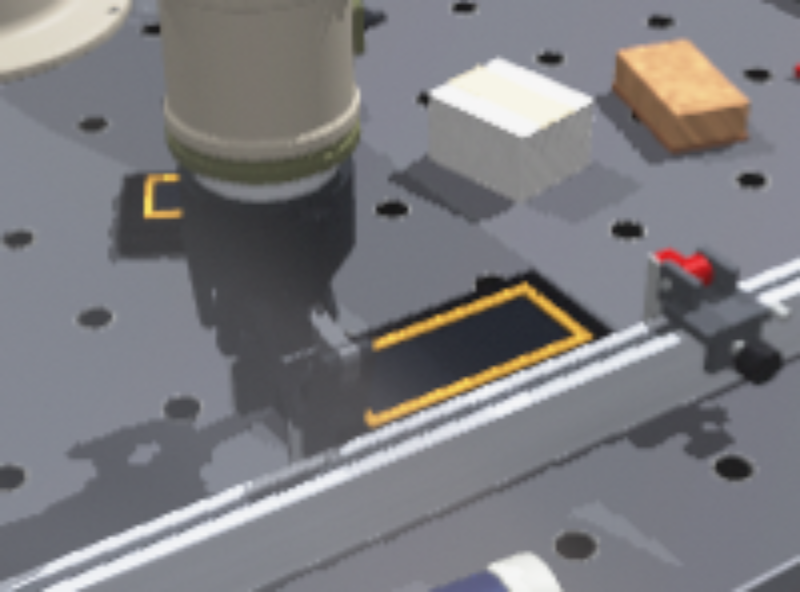

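View pics/t12c.png

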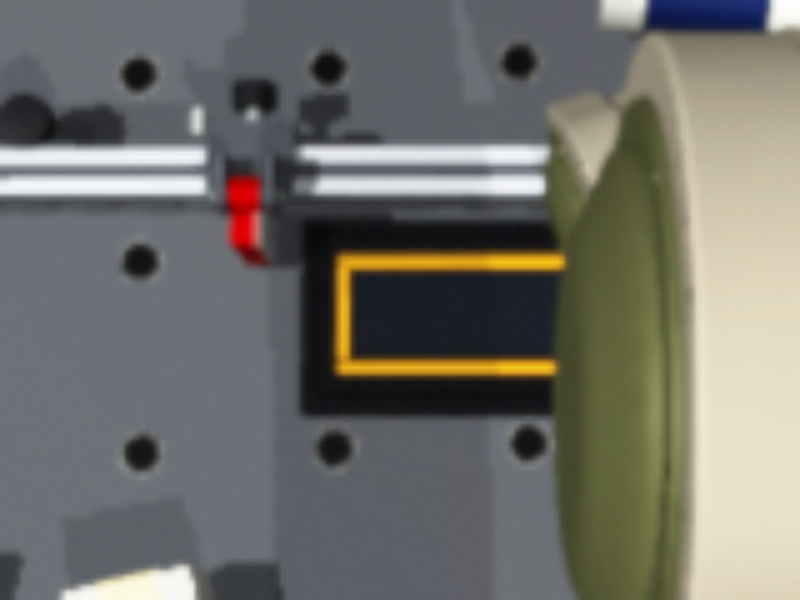

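Emit:
step_arm(
  series=[
    {"slide": [0,-3,0],"twist": 0,"gripper": 105},
    {"slide": [0,-3,0],"twist": 0,"gripper": 105},
    {"slide": [0,-2,0],"twist": 0,"gripper": 105},
    {"slide": [0,0,0],"twist": 0,"gripper": 105},
    {"slide": [0,10,0],"twist": 0,"gripper": 105},
    {"slide": [0,20,-10],"twist": 0,"gripper": 105},
    {"slide": [0,10,-30],"twist": 0,"gripper": 105},
    {"slide": [0,0,-35],"twist": 0,"gripper": 105},
    {"slide": [0,0,-35],"twist": 0,"gripper": 105},
    {"slide": [0,0,0],"twist": 0,"gripper": 105},
  ],
)

```text
t: 17.43
ee_pos: [0.5501, -0.1058, 0.1199]
eef_rot: [179.8, -0.2, -1.7]
force: [1.7, -0.1, -0.6]
gripper_width: 0.0499
```

Run:
```python
from h import *
p,d=grab('scene','s13'); cv2.imwrite('pics/s13c.png',cv2.resize(p[160:320,230:430,::-1],None,fx=4,fy=3.7)); gild('scene',p)
p,d=grab('top','t13'); cv2.imwrite('pics/t13c.png',cv2.resize(p[170:290,220:380,::-1],None,fx=5,fy=5)); gild('top',p)
print(robot.get_obs()['joint_positions'].round(1))
to([.465,.045,.11],88.4)
```

```text
scene gild 295 [556.3  38.1] [121.9  59.3] 88.27
top gild 462 [553.4  32.1] [131.4  58.7] 88.37
[ 15.   32.7 -14.4 118.6  15.6  30.5 -12.5]
at [ 0.5483 -0.1054  0.1158] yaw -1.73 F [ 0.3 -0.4 -0.3] w 0.0505 t 17.5333 | twist -1.573 slide [148.1 -87.4   5.8]
```

View pics/t13c.png

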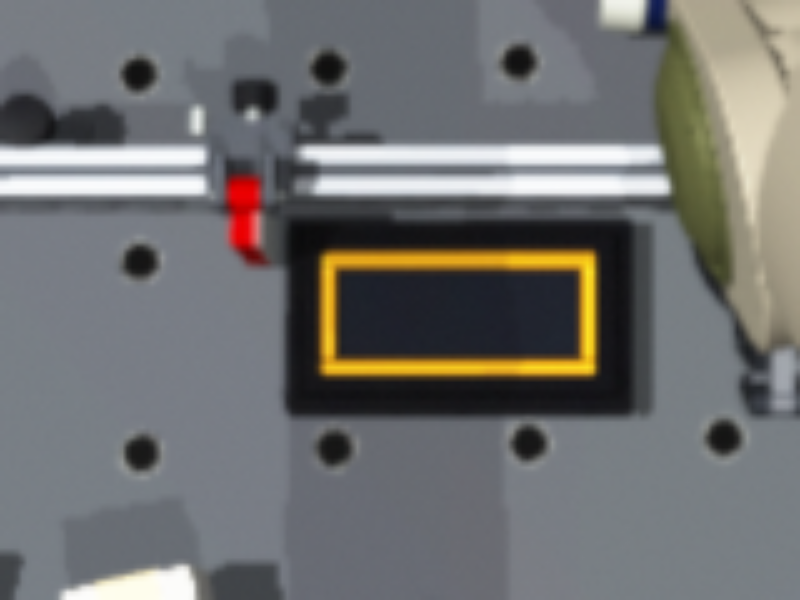

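Emit:
step_arm(
  series=[
    {"slide": [0,0,0],"twist": -0.12,"gripper": 0},
    {"slide": [0,0,0],"twist": -0.12,"gripper": 0},
    {"slide": [0,0,0],"twist": -0.12,"gripper": 0},
    {"slide": [0,0,0],"twist": -0.12,"gripper": 0},
    {"slide": [0,0,0],"twist": -0.12,"gripper": 0},
    {"slide": [0,0,0],"twist": -0.12,"gripper": 0},
    {"slide": [0,0,0],"twist": -0.12,"gripper": 0},
    {"slide": [0,0,0],"twist": -0.12,"gripper": 0},
    {"slide": [0,0,0],"twist": -0.12,"gripper": 0},
    {"slide": [0,0,0],"twist": -0.12,"gripper": 0},
  ],
)

```text
t: 18.37
ee_pos: [0.5468, -0.1045, 0.1128]
eef_rot: [-179.6, 0.2, 67.5]
force: [-0.8, 0.2, -0.4]
gripper_width: 0.0859
```

Emit:
step_arm(
  series=[
    {"slide": [0,0,0],"twist": -0.12,"gripper": 0},
    {"slide": [0,0,0],"twist": -0.12,"gripper": 0},
    {"slide": [0,0,0],"twist": -0.12,"gripper": 0},
    {"slide": [24,-15,0],"twist": -0.013,"gripper": 0},
    {"slide": [24,-16,0],"twist": 0,"gripper": 0},
    {"slide": [24,-16,0],"twist": 0,"gripper": 0},
    {"slide": [24,-16,0],"twist": 0,"gripper": 0},
    {"slide": [24,-16,0],"twist": 0,"gripper": 0},
    {"slide": [16,-8,0],"twist": 0,"gripper": 0},
    {"slide": [0,0,0],"twist": 0,"gripper": 0},
  ],
)

```text
t: 19.2
ee_pos: [0.4624, 0.0375, 0.1138]
eef_rot: [-179.6, -0.0, 88.8]
force: [-0.2, 0.7, 0.0]
gripper_width: 0.0855
```

Run:
```python
from h import *
print(robot.get_obs()['joint_positions'].round(1))
to([.465,.034,-.005],88.4)
```

```text
[ 15.5  32.4 -38.2 129.3  39.9  30.8  34.9]
at [0.4624 0.0375 0.1138] yaw 88.79 F [-0.2  0.7  0. ] w 0.0855 t 19.2 | twist 0.0068 slide [ -3.4   2.7 118.8]
```

Emit:
step_arm(
  series=[
    {"slide": [-3,0,25],"twist": 0.007,"gripper": 0},
    {"slide": [0,0,25],"twist": 0,"gripper": 0},
    {"slide": [0,0,25],"twist": 0,"gripper": 0},
    {"slide": [0,0,18],"twist": 0,"gripper": 0},
    {"slide": [0,0,10],"twist": 0,"gripper": 0},
    {"slide": [0,0,6],"twist": 0,"gripper": 0},
    {"slide": [0,0,4],"twist": 0,"gripper": 0},
    {"slide": [0,0,0],"twist": 0,"gripper": 0},
  ],
)

```text
t: 19.87
ee_pos: [0.4633, 0.0307, 0.0001]
eef_rot: [-179.6, 0.1, 88.1]
force: [-0.5, -0.6, 0.4]
gripper_width: 0.0854
```

Run:
```python
from h import *
to([.465,.034,-.005],88.4)
```

```text
at [4.633e-01 3.070e-02 1.000e-04] yaw 88.09 F [-0.5 -0.6  0.4] w 0.0854 t 19.8667 | twist -0.0054 slide [3.4 1.6 5.1]
```

Emit:
step_arm(
  series=[
    {"slide": [2,0,3],"twist": -0.005,"gripper": 0},
    {"slide": [0,7,2],"twist": 0,"gripper": 0},
    {"slide": [0,7,0],"twist": 0,"gripper": 0},
    {"slide": [0,6,0],"twist": 0,"gripper": 0},
    {"slide": [0,5,0],"twist": 0,"gripper": 0},
    {"slide": [0,4,0],"twist": 0,"gripper": 0},
    {"slide": [0,3,0],"twist": 0,"gripper": 0},
    {"slide": [0,2,0],"twist": 0,"gripper": 0},
    {"slide": [0,0,0],"twist": 0,"gripper": 0},
  ],
)

```text
t: 20.62
ee_pos: [0.4975, 0.0318, -0.0037]
eef_rot: [-179.7, 0.1, 88.3]
force: [-2.2, -1.2, 1.6]
gripper_width: 0.0851
```

Emit:
step_arm(
  series=[
    {"slide": [0,1.5,0],"twist": 0,"gripper": 0},
    {"slide": [0,1.5,0],"twist": 0,"gripper": 0},
  ],
)

```text
t: 20.78
ee_pos: [0.5003, 0.0318, -0.0037]
eef_rot: [-179.7, 0.1, 88.4]
force: [-4.2, 0.1, 2.3]
gripper_width: 0.0852
```

Emit:
step_arm(
  series=[
    {"slide": [0,1.5,0],"twist": 0,"gripper": 0},
    {"slide": [0,1.5,0],"twist": 0,"gripper": 0},
  ],
)

```text
t: 20.95
ee_pos: [0.5022, 0.0318, -0.0038]
eef_rot: [-179.6, 0.1, 88.4]
force: [-12.4, 1.2, 9.4]
gripper_width: 0.0856
```

The force jumped to 12 N, so the panel is against the fence. I back off and go round to the end.

Emit:
step_arm(
  series=[
    {"slide": [0,-3,0],"twist": 0,"gripper": 0},
    {"slide": [0,-12,0],"twist": 0,"gripper": 0},
    {"slide": [0,-20,-5],"twist": 0,"gripper": 0},
    {"slide": [0,-5,-35],"twist": 0,"gripper": 0},
    {"slide": [0,0,-40],"twist": 0,"gripper": 0},
    {"slide": [0,0,-38],"twist": 0,"gripper": 0},
    {"slide": [0,0,0],"twist": 0,"gripper": 0},
  ],
)

```text
t: 21.53
ee_pos: [0.4675, 0.0343, 0.1198]
eef_rot: [179.8, -0.0, 88.4]
force: [0.7, 0.7, -1.0]
gripper_width: 0.0854
```

Emit:
step_arm(
  series=[
    {"slide": [-32,0,0],"twist": 0,"gripper": 105},
    {"slide": [-32,0,0],"twist": 0,"gripper": 105},
    {"slide": [-32,0,0],"twist": 0,"gripper": 105},
    {"slide": [-32,0,0],"twist": 0,"gripper": 105},
    {"slide": [0,0,0],"twist": 0.12,"gripper": 105},
    {"slide": [0,0,0],"twist": 0.12,"gripper": 105},
    {"slide": [0,0,0],"twist": 0.12,"gripper": 105},
    {"slide": [0,0,0],"twist": 0.12,"gripper": 105},
    {"slide": [0,0,0],"twist": 0.12,"gripper": 105},
    {"slide": [0,0,0],"twist": 0.12,"gripper": 105},
  ],
)

```text
t: 22.37
ee_pos: [0.462, -0.0949, 0.1149]
eef_rot: [-179.9, 0.2, 46.8]
force: [-0.4, 0.6, 1.0]
gripper_width: 0.0503
```

Emit:
step_arm(
  series=[
    {"slide": [0,0,0],"twist": 0.12,"gripper": 105},
    {"slide": [0,0,0],"twist": 0.12,"gripper": 105},
    {"slide": [0,0,0],"twist": 0.12,"gripper": 105},
    {"slide": [0,0,0],"twist": 0.12,"gripper": 105},
    {"slide": [0,0,0],"twist": 0.12,"gripper": 105},
    {"slide": [0,0,0],"twist": 0.12,"gripper": 105},
    {"slide": [0,0,0],"twist": 0.12,"gripper": 105},
    {"slide": [0,0,0],"twist": 0,"gripper": 105},
  ],
)

```text
t: 23.03
ee_pos: [0.462, -0.0947, 0.1149]
eef_rot: [179.9, 0.2, -1.3]
force: [0.8, 0.7, 0.4]
gripper_width: 0.0503
```

Run:
```python
from h import *
p,d=grab('top','t14'); cv2.imwrite('pics/t14c.png',cv2.resize(p[170:290,220:380,::-1],None,fx=5,fy=5)); gild('top',p)
p,d=grab('scene','s14'); gild('scene',p)
to([.552,-.09,.05],-1.6)
```

```text
top gild 436 [559.4  32. ] [131.5  56.4] 88.29
scene gild 195 [560.5  40.5] [117.   53.6] 88.4
at [ 0.4616 -0.0947  0.1148] yaw -0.76 F [-0.1 -0.   1.1] w 0.0501 t 23.1333 | twist 0.0146 slide [90.2 -7.2 64.8]
```

View pics/t14c.png

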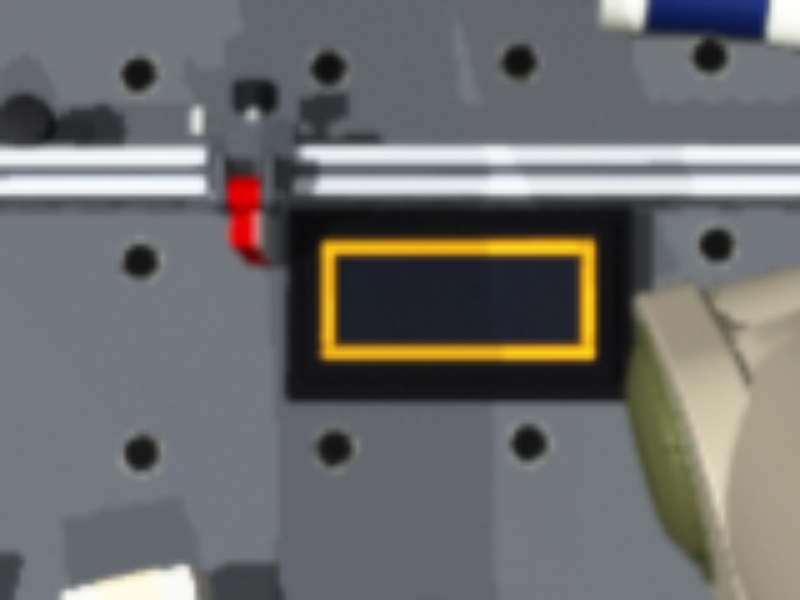

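Emit:
step_arm(
  series=[
    {"slide": [23,0,0],"twist": 0.015,"gripper": 105},
    {"slide": [23,0,0],"twist": 0,"gripper": 105},
    {"slide": [23,0,0],"twist": 0,"gripper": 105},
    {"slide": [22,0,0],"twist": 0,"gripper": 105},
    {"slide": [0,0,25],"twist": 0,"gripper": 105},
    {"slide": [0,0,30],"twist": 0,"gripper": 105},
    {"slide": [0,0,25],"twist": 0,"gripper": 105},
    {"slide": [0,0,15],"twist": 0,"gripper": 105},
    {"slide": [0,0,6],"twist": 0,"gripper": 105},
    {"slide": [0,0,0],"twist": 0,"gripper": 105},
  ],
)

```text
t: 23.97
ee_pos: [0.5508, -0.0973, 0.0119]
eef_rot: [179.9, 0.4, -1.7]
force: [-0.3, -0.6, 0.9]
gripper_width: 0.0503
```

Run:
```python
from h import *
to([.553,-.064,.004],-1.6)
```

```text
at [ 0.5508 -0.0973  0.0119] yaw -1.73 F [-0.3 -0.6  0.9] w 0.0503 t 23.9667 | twist -0.0022 slide [  1.3 -33.4   7.9]
```

Emit:
step_arm(
  series=[
    {"slide": [1,0,4],"twist": -0.002,"gripper": 105},
    {"slide": [0,-8,3],"twist": 0,"gripper": 105},
    {"slide": [0,-8,0],"twist": 0,"gripper": 105},
    {"slide": [0,-7,0],"twist": 0,"gripper": 105},
    {"slide": [0,-5,0],"twist": 0,"gripper": 105},
    {"slide": [0,-3,0],"twist": 0,"gripper": 105},
    {"slide": [0,-2,0],"twist": 0,"gripper": 105},
    {"slide": [0,-1.5,0],"twist": 0,"gripper": 105},
  ],
)

```text
t: 24.63
ee_pos: [0.5534, -0.0634, 0.0065]
eef_rot: [179.9, 0.3, -1.8]
force: [-0.9, -4.4, 2.8]
gripper_width: 0.0506
```

Emit:
step_arm(
  series=[
    {"slide": [0,-1.5,0],"twist": 0,"gripper": 105},
    {"slide": [0,-1.5,0],"twist": 0,"gripper": 105},
  ],
)

```text
t: 24.8
ee_pos: [0.5532, -0.0615, 0.0064]
eef_rot: [179.8, 0.3, -1.8]
force: [-1.5, -5.8, 5.1]
gripper_width: 0.0502
```

Emit:
step_arm(
  series=[
    {"slide": [0,-1.5,0],"twist": 0,"gripper": 105},
    {"slide": [0,-1,0],"twist": 0,"gripper": 105},
  ],
)

```text
t: 24.97
ee_pos: [0.5532, -0.0591, 0.0064]
eef_rot: [179.8, 0.3, -1.9]
force: [-1.9, -5.9, 4.4]
gripper_width: 0.0502
```

Emit:
step_arm(
  series=[
    {"slide": [0,-1,0],"twist": 0,"gripper": 105},
    {"slide": [0,-1,0],"twist": 0,"gripper": 105},
  ],
)

```text
t: 25.13
ee_pos: [0.5533, -0.0572, 0.0064]
eef_rot: [179.8, 0.3, -1.9]
force: [-1.2, -5.9, 4.3]
gripper_width: 0.0505
```

Emit:
step_arm(
  series=[
    {"slide": [0,-1,0],"twist": 0,"gripper": 105},
    {"slide": [0,-1,0],"twist": 0,"gripper": 105},
  ],
)

```text
t: 25.3
ee_pos: [0.5532, -0.0566, 0.0064]
eef_rot: [179.7, 0.3, -1.9]
force: [-0.7, -11.7, 5.2]
gripper_width: 0.0501
```

Run:
```python
from h import *
to([.553,-.064,.004],-1.6)
p,d=grab('top','t15'); cv2.imwrite('pics/t15c.png',cv2.resize(p[170:290,220:380,::-1],None,fx=5,fy=5)); gild('top',p)
p,d=grab('scene','s15');  cv2.imwrite('pics/s15c.png',cv2.resize(p[180:300,300:460,::-1],None,fx=5,fy=5)); gild('scene',p)
to([.553,-.064,.004],-1.6)
```

```text
at [ 0.5532 -0.0566  0.0064] yaw -1.93 F [ -0.7 -11.7   5.2] w 0.0501 t 25.3 | twist -0.0058 slide [0.  7.4 2.4]
top gild 259 [560.3  59.8] [89.9 56.5] 88.27
scene gild 183 [560.4  43.2] [125.2  53.9] 88.4
at [ 0.5532 -0.0567  0.0064] yaw -1.93 F [ -1.  -10.2   5.1] w 0.0505 t 25.4 | twist -0.0058 slide [0.  7.3 2.4]
```

View pics/t15c.png

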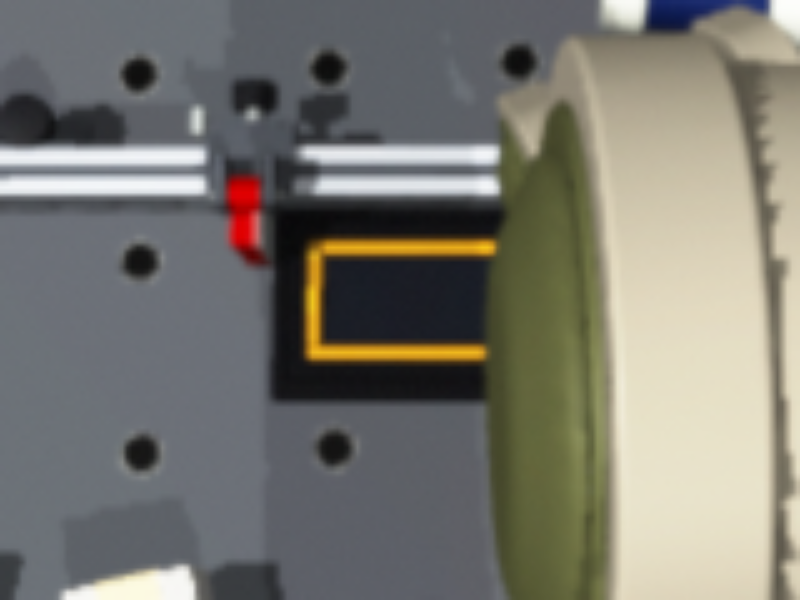

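View pics/s15c.png

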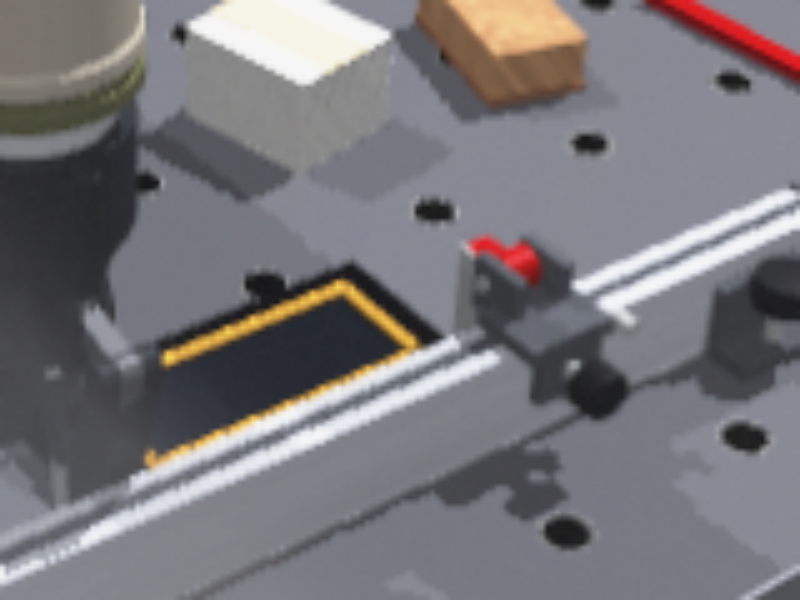

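Contact with the stop is clear: the force rose from 6 to 12 N and the motion stalled. Next is a final front push to make sure it is flush.

Emit:
step_arm(
  series=[
    {"slide": [0,3,0],"twist": 0,"gripper": 105},
    {"slide": [0,12,0],"twist": 0,"gripper": 105},
    {"slide": [0,20,-10],"twist": 0,"gripper": 105},
    {"slide": [0,5,-30],"twist": 0,"gripper": 105},
    {"slide": [0,0,-35],"twist": 0,"gripper": 105},
    {"slide": [0,0,-35],"twist": 0,"gripper": 105},
    {"slide": [0,0,0],"twist": -0.12,"gripper": 0},
    {"slide": [0,0,0],"twist": -0.12,"gripper": 0},
    {"slide": [0,0,0],"twist": -0.12,"gripper": 0},
    {"slide": [0,0,0],"twist": -0.12,"gripper": 0},
  ],
)

```text
t: 26.23
ee_pos: [0.553, -0.0941, 0.1166]
eef_rot: [-180.0, 0.2, 26.1]
force: [1.1, 0.6, -0.2]
gripper_width: 0.0856
```

Emit:
step_arm(
  series=[
    {"slide": [0,0,0],"twist": -0.12,"gripper": 0},
    {"slide": [0,0,0],"twist": -0.12,"gripper": 0},
    {"slide": [0,0,0],"twist": -0.12,"gripper": 0},
    {"slide": [0,0,0],"twist": -0.12,"gripper": 0},
    {"slide": [0,0,0],"twist": -0.12,"gripper": 0},
    {"slide": [0,0,0],"twist": -0.12,"gripper": 0},
    {"slide": [0,0,0],"twist": -0.12,"gripper": 0},
    {"slide": [0,0,0],"twist": -0.12,"gripper": 0},
    {"slide": [0,0,0],"twist": -0.12,"gripper": 0},
    {"slide": [0,0,0],"twist": 0,"gripper": 0},
  ],
)

```text
t: 27.07
ee_pos: [0.5527, -0.0942, 0.1159]
eef_rot: [-179.7, 0.1, 87.9]
force: [0.3, 0.8, 0.4]
gripper_width: 0.0854
```

Run:
```python
from h import *
to([.465,.036,.11],88.4)
p,d=grab('top','t16'); cv2.imwrite('pics/t16c.png',cv2.resize(p[170:290,220:380,::-1],None,fx=5,fy=5)); gild('top',p)
```

```text
at [ 0.5527 -0.0942  0.1159] yaw 87.87 F [0.3 0.8 0.4] w 0.0854 t 27.0667 | twist -0.0093 slide [127.7 -91.3   5.9]
top gild 410 [559.7  39.2] [131.4  56.4] 88.35
```

View pics/t16c.png

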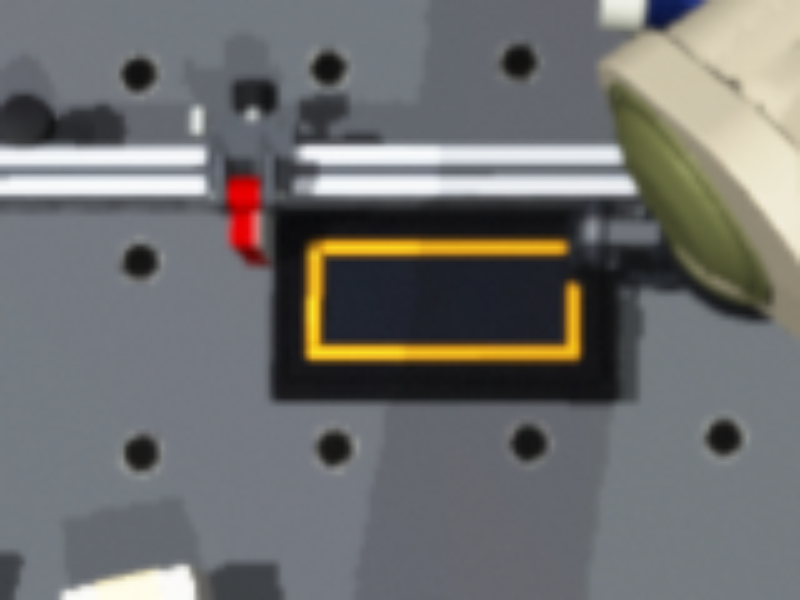

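Emit:
step_arm(
  series=[
    {"slide": [21,-15,0],"twist": -0.009,"gripper": 0},
    {"slide": [21,-15,0],"twist": 0,"gripper": 0},
    {"slide": [21,-15,0],"twist": 0,"gripper": 0},
    {"slide": [21,-15,0],"twist": 0,"gripper": 0},
    {"slide": [21,-15,0],"twist": 0,"gripper": 0},
    {"slide": [20,-14,0],"twist": 0,"gripper": 0},
    {"slide": [0,0,25],"twist": 0,"gripper": 0},
    {"slide": [0,0,30],"twist": 0,"gripper": 0},
    {"slide": [0,0,25],"twist": 0,"gripper": 0},
    {"slide": [0,0,15],"twist": 0,"gripper": 0},
  ],
)

```text
t: 27.95
ee_pos: [0.4673, 0.0344, 0.0198]
eef_rot: [-179.6, 0.1, 87.9]
force: [0.3, 0.3, -0.5]
gripper_width: 0.0856
```

Emit:
step_arm(
  series=[
    {"slide": [0,0,10],"twist": 0,"gripper": 0},
    {"slide": [0,0,6],"twist": 0,"gripper": 0},
    {"slide": [0,0,3],"twist": 0,"gripper": 0},
    {"slide": [0,0,0],"twist": 0,"gripper": 0},
  ],
)

```text
t: 28.28
ee_pos: [0.4677, 0.0345, 0.0021]
eef_rot: [-179.7, 0.1, 88.0]
force: [0.5, 1.0, 1.2]
gripper_width: 0.0853
```

Run:
```python
from h import *
to([.5025,.036,-.004],88.4)
```

```text
at [0.4677 0.0345 0.0021] yaw 88.0 F [0.5 1.  1.2] w 0.0853 t 28.2833 | twist -0.0069 slide [ 2.5 34.8  6.1]
```

Emit:
step_arm(
  series=[
    {"slide": [0,4,4],"twist": -0.007,"gripper": 0},
    {"slide": [0,8,2],"twist": 0,"gripper": 0},
    {"slide": [0,8,0],"twist": 0,"gripper": 0},
    {"slide": [0,6,0],"twist": 0,"gripper": 0},
    {"slide": [0,4,0],"twist": 0,"gripper": 0},
    {"slide": [0,2,0],"twist": 0,"gripper": 0},
    {"slide": [0,1,0],"twist": 0,"gripper": 0},
    {"slide": [0,0,0],"twist": 0,"gripper": 0},
  ],
)

```text
t: 28.95
ee_pos: [0.5008, 0.0333, -0.0037]
eef_rot: [-179.7, 0.1, 88.5]
force: [0.6, 0.7, -0.6]
gripper_width: 0.0853
```

Emit:
step_arm(
  series=[
    {"slide": [0,1.5,0],"twist": 0,"gripper": 0},
    {"slide": [0,0,0],"twist": 0,"gripper": 0},
  ],
)

```text
t: 29.12
ee_pos: [0.5018, 0.0333, -0.0037]
eef_rot: [-179.7, 0.1, 88.5]
force: [-1.2, 0.3, -0.1]
gripper_width: 0.0858
```

Emit:
step_arm(
  series=[
    {"slide": [0,1,0],"twist": 0,"gripper": 0},
    {"slide": [0,1,0],"twist": 0,"gripper": 0},
  ],
)

```text
t: 29.28
ee_pos: [0.5021, 0.0331, -0.0039]
eef_rot: [-179.5, 0.2, 88.5]
force: [-8.9, 0.4, 5.4]
gripper_width: 0.0855
```

Emit:
step_arm(
  series=[
    {"slide": [0,1,0],"twist": 0,"gripper": 0},
    {"slide": [0,0,0],"twist": 0,"gripper": 0},
  ],
)

```text
t: 29.45
ee_pos: [0.5021, 0.0331, -0.0039]
eef_rot: [-179.5, 0.2, 88.5]
force: [-10.4, 0.4, 6.3]
gripper_width: 0.0853
```

Stalled at the same place (x=0.502, 10 N), so it is flush. I withdraw, keep clear and check.

Emit:
step_arm(
  series=[
    {"slide": [0,-3,0],"twist": 0,"gripper": 0},
    {"slide": [0,-12,0],"twist": 0,"gripper": 0},
    {"slide": [0,-18,-5],"twist": 0,"gripper": 0},
    {"slide": [0,0,-35],"twist": 0,"gripper": 0},
    {"slide": [0,0,-40],"twist": 0,"gripper": 0},
    {"slide": [0,0,-40],"twist": 0,"gripper": 0},
    {"slide": [-35,0,-20],"twist": 0,"gripper": 0},
    {"slide": [-40,0,0],"twist": 0,"gripper": 0},
    {"slide": [-40,0,0],"twist": 0,"gripper": 0},
    {"slide": [-40,0,0],"twist": 0,"gripper": 0},
  ],
)

```text
t: 30.28
ee_pos: [0.4693, -0.1223, 0.1375]
eef_rot: [-179.9, 0.1, 88.6]
force: [0.1, 0.2, -0.8]
gripper_width: 0.0855
```

Emit:
step_arm(
  series=[
    {"slide": [-40,0,0],"twist": 0,"gripper": 0},
    {"slide": [-40,0,0],"twist": 0,"gripper": 0},
    {"slide": [-30,0,0],"twist": 0,"gripper": 0},
    {"slide": [0,0,0],"twist": 0,"gripper": 0},
  ],
)

```text
t: 30.62
ee_pos: [0.465, -0.2375, 0.1362]
eef_rot: [-179.7, 0.2, 88.0]
force: [-0.3, 0.2, 0.5]
gripper_width: 0.0856
```

Run:
```python
from h import *
p,d=grab('top','t17'); cv2.imwrite('pics/t17c.png',cv2.resize(p[170:290,220:380,::-1],None,fx=5,fy=5)); gild('top',p)
q,d2=grab('scene','s17'); cv2.imwrite('pics/s17c.png',cv2.resize(q[180:300,300:460,::-1],None,fx=5,fy=5));gild('scene',q)
to([.5,0,.2])
# fence front line, same image
X=cloud(cam('top'),d); P=X[180:225,195:475]; P=P[(P[...,2]>.04)&(P[...,2]<.056)]
for b in(-.04,.02,.08):
    s=P[(P[:,1]>b)&(P[:,1]<b+.04)]; print(b,np.percentile(s[:,0],[2,98]).round(4) if len(s) else None)
```

```text
top gild 444 [559.7  39.2] [131.4  56.4] 88.35
scene gild 219 [560.5  39.8] [131.9  53.6] 88.4
at [ 0.466  -0.2317  0.1367] yaw 88.35 F [ 1.1  0.4 -0.8] w 0.0856 t 30.7167 | twist -0.0 slide [232.6  27.4 -63.3]
-0.04 [0.6049 0.6265]
0.02 [0.607  0.6281]
0.08 [0.6081 0.6609]
```

View pics/t17.png

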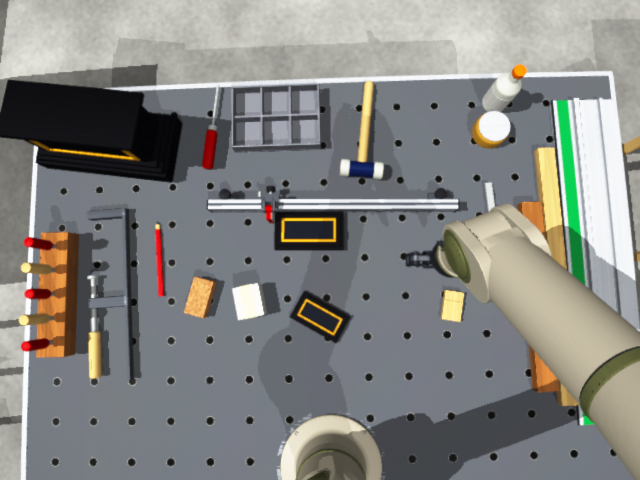

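View pics/t17c.png

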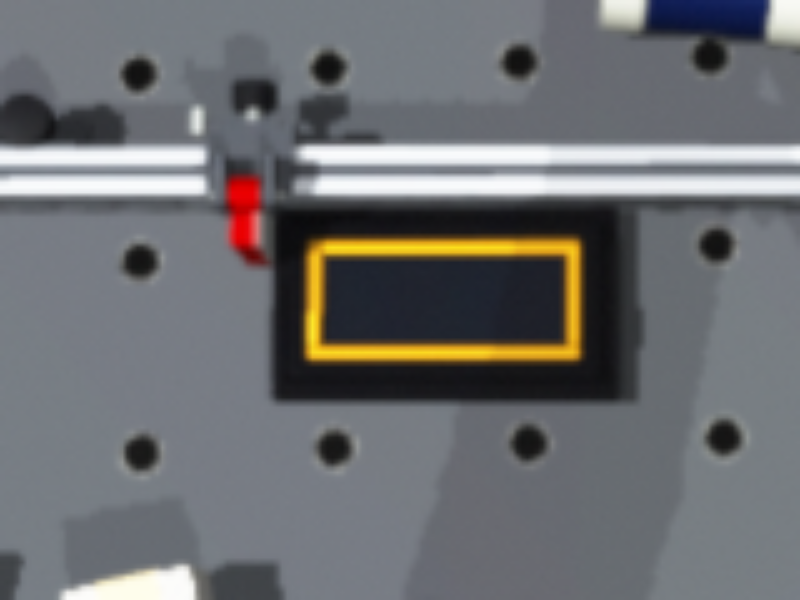

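View pics/s17.png

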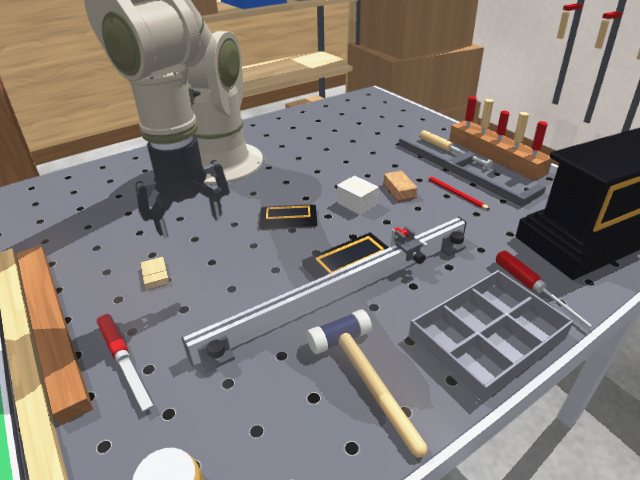

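```bash
python3 -c "
from h import *
print(robot.hand_in())"
```

```text
the job is handed in; nothing more can be done
None
```

I lowered the red flip stop first, then pushed the panel along the bench until its long side met the fence and its end met the lowered stop. I handed the job in at about 30.7 s, with the gripper clear of everything.

- **Against the stop:** pushing the end, the force rose from 6 N to 12 N and the panel stopped moving.
- **Against the fence:** the last push on the front stopped at 10 N, at the same place as the earlier one (tool x = 0.502 m). It left the panel where it was.
- **In the pictures:** the top camera has the panel's centre at (0.560, 0.039), turned 88.35°, with the fence at about 88.4°. Its fence-side edge reads 0.6077 against 0.607 for the fence face. The stop is down, and the other things look unmoved by eye.
- **Disagreements:** the two cameras differ by about 1 mm on the panel's centre now, and by 3 to 4 mm on the fence. The panel's end reads about 2 mm past my first estimate of the stop's face, which I put down to calibration. I relied on the contact forces rather than the pictures for seating.

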